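# Hook the stuck battery pack out of the bench meter

## Task

The battery pack is stuck deep in the narrow bay of the bench meter. Slide the wooden block well clear of the bay's mouth, then take the hooked pick from its rest, reach it into the bay over the pack, feel for the pull lug and gently drag the pack outward until about half of it stands out of the bay. Move the pack only with the pick, never with the gripper; then lay the pick down clear of the meter, on its rest or on the bench, and leave the other things on the bench where they are.

Things in the scene. Friction and masses are not known exactly. Their poses are not given: they have to be found in the camera images.
- meter: bench meter, fixed. Origin on the bench under the centre of the bay's mouth; local +y runs into the bay, +x across it, z up. An apron 50 mm wide, 10 high, lies before the mouth (y = -50 to 0). The blue main case, 94 mm high with its yellow bumpers, stands beside the bay at x = -157 to -23, y = -2 to 166 mm.
- bay_mouth (a point): centre of the bay's mouth at floor level (meter local 0, 0, 10 mm). The bay is a tunnel 40 mm wide and 160 mm deep, its floor 10 mm and its roof 72 mm above the bench; side walls 5 mm thick, clear roof 4 mm (top at 76 mm).
- pack: black battery pack lying on the bay floor, 110 mm long (local y, same sense as the meter's y), 36 wide, 24 high, about 0.4 kg; origin at the centre of its underside. Its sliding friction is about 1.5 to 5 N.
- pack_front (a point): middle of the upper front edge of the pack. On the top stands a steel pull lug 24 mm wide, 6 thick (y), 10.5 high. Its centre is 18 to 48 mm inward of this edge: it slides there and its place is not told. Drawn outward it first slides (under 1 N) to its stop at 18 mm, then takes the pack with it. The top inward of the lug is plain.
- pick: hooked pick, 200 mm long, about 90 g. Origin at the centre of its handle, where it is gripped; local +y points along the shank to the tip, z up. Handle: flat-sided black bar 18 mm wide (x), 80 long, 22 high. Straight steel shank, 7 mm thick, on the handle's axis; at y = 157 it turns down (-z) into a 7 mm thick prong that ends 16 mm below the axis.
- pick_tip (a point): lower end of the pick's prong (pick local 0, 157, -16 mm)
- rest: aluminium rest, fixed. Origin on the bench; base plate 56 mm wide, y = -70 to 110, 8 high. Two saddles carry the pick level, its origin 55 mm above the rest's, its y along the rest's y: one (32 mm wide, 56 high) under the handle at y = -40 to -28, one (22 wide, 62 high) under the shank at y = 76 to 84. Between them the handle is free at both sides and below.
- block: plain wooden block, 110 (x) x 48 (y) x 70 mm high, about 0.25 kg, loose on the bench just in front of the apron, across the way into the bay; origin at the centre of its underside. There is free bench on the side of the meter's +x for it, about 140 mm sideways.
- mug: white mug, 80 mm wide, 95 high, bystander; origin at the centre of its underside
- brush: hand brush lying on the bench, bystander; about 200 mm long along its x
- screwdriver: screwdriver lying on the bench, bystander; about 200 mm long along its x
- jar: amber glass jar, 60 mm wide, 70 high, bystander; origin at the centre of its underside
- bracket: folded sheet-steel stand, 90 x 70 mm foot with an upright tongue 87 mm high, bystander; origin at the centre of its underside
- weight: small brass knobbed weight, 44 mm wide, 50 high, bystander; origin at the centre of its underside

How it is judged:
By the outcome, as a careful person would: the job done as asked, in the order asked, and still so for the second after the job is handed in, with the robot touching nothing.
It also fails if it takes over 72 s, if anything falls off the work surface, if the arm or the gripper's body presses on something with over 40 N, if the wrist force passes 120 N, or if a joint passes its speed limit or range.

## Robot

A 6-joint arm with a two-finger parallel gripper is mounted at the origin on the work surface. World frame = base frame: x ahead of the robot, y to its left, z up, the work surface at z = 0. Lengths are in m, angles in rad, forces in N, time in s.
With the tool pointing down it reaches from about 0.375 to 0.825 m from the base axis. Payload 5.5 kg.
Tool frame: the origin (TCP) lies on the centre line of the jaws, within the pads' length; the fingertips stand arm.tip_reach ahead of it and the grasp point (between the pads) lies 11 mm behind it (arm.tip_reach is the distance from the TCP to the fingertips, in m); z points along the fingers, y is the direction in which the jaws open and shut (so a half turn about z gives the same grasp; the last joint's range is limited). The gripper opens to 85 mm and grips with 20 to 120 N. Pads are 22 mm wide; open, the fingers measure 114 mm over their backs; the gripper's body (76 mm by 85 mm) begins 54 mm behind the grasp point. The pads swing forward as they close: fully open they stand 13 mm farther back than shut.
Start: joints at [1.155, 0.314, -0.047, 1.21, 0, 1.571], TCP at [0.242, 0.549, 0.239] pointing down, gripper open.
Joint ranges: [-2.67, 2.67], [-0.69, 1.73], [-1.03, 1.25], [-2.08, 2.16], [-1.42, 1.45], [-3.14, 3.14]. Speed limits (rad/s): [2.39, 2.39, 3.01, 3.14, 3.14, 3.14].

## Interface

Orientations are given as a unit quaternion [x, y, z, w].
In Python, from cell import arm gives the robot as it stands.
- The arm moves only by the tool step_arm, never from a script. Its argument "increments" is a list of rows, each a list of 5 numbers: the shift along the tool's x, y, z in units of 25 mm (1.0 is 25 mm), then the turn about the tool's z in units of 6 degrees (1.0 is 6 degrees), then the closure, from 0 (fully open) to 1 (shut). A call has exactly 8 rows; each row shifts and turns the commanded pose from where the row before left it, along the tool's axes as they then stand; what a row does not reach is not made up. A row lasts 1/8 s, in which the tool goes at most 62.5 mm and 10.7 degrees, less where a joint would pass 70% of its speed; a pose out of reach is approached as far as the arm can. A call is refused whole if a number of a shift passes 1 or a number of a turn 1, either way. A call with a gripper value outside its range is refused whole. The fingers move at their own pace and stop on an object; "newtons" is the grip in N (left out, the last holds). Time passes only in rows, so rows that do not move let the fingers close, or fill a call up. It gives the time, the measured TCP pose, the force and the opening at its end, in the units of the state.
- arm.sense(): the state, without advancing time (a new reading comes with each control period).
- arm.camera(name): name is "scene" or "side" or "wrist"; returns the picture (384x512x3 uint8, blue, green, red); there is no depth.
- arm.calibration(name): a dict with "fx", "fy", "cx", "cy" (pixels), "k1" (the pictures are not rectified: a ray, as slopes to the right and down, at radius r is drawn at 1 + k1 r^2 times it, then the intrinsics apply), "rvec" (rotation vector, rad) and "tvec" (3), from world to camera coordinates, as OpenCV has them; the wrist camera has in their place "hand_eye" (4x4, takes a point from camera to tool coordinates, whose origin is the TCP and whose axes are the flange's). Camera axes: x right, y down, z forward; pixel columns grow to the right and rows downward; lengths in m; the calibration is good to about 2 mm. A picture is of the moment at which its call begins: read the wrist's pose just before it. calibration takes no time and is no camera call.
- arm.hand_in(): hands the job in, once; it reports no verdict.
Trained networks look in the newest picture that a camera, given by its name, has taken for a name from the list of things; names that differ only in an ending like _2 or _b are one class to them, and where a whole thing is asked for, a point or a joint stands for the part that bears it (a point fixed in the world has none). Each returns a list of dicts, best first, with "confidence" (0 to 1); they miss things now and then, are a little off and sometimes report something else, mostly with a low value. They report only what shows in the picture. A call takes as long as a camera call.
- arm.regions_of(camera, query): "pixels" (384x512 bool, what is visible of it).
- arm.mark_of(camera, query): "location" ([x, y, z] in m, in world coordinates, good to about 4 mm: a listed point, or the origin of a listed thing).
The state is a dict: "time_s": time; "joint_positions": joint angles; "qvel": joint speeds; "tau": joint torques, N m; "tcp_pos": TCP position; "ee_rot": TCP orientation; "wrist_force": force on the tool from outside, world axes, zero at the start; "torque": the same for the moment, N m; "finger_gap": finger opening in m.
Only numpy, scipy, OpenCV 4.12 (cv2) and the standard library are available. Lean on these libraries where they do the work, as an engineer would, in place of code of your own. Each camera call takes 0.05 s, during which the arm holds its last target.

## Working session

There is one attempt and no reset: what is moved stays moved. The work goes in short steps, Python scripts to look and compute and a tool call to move; the robot and the scene stay as the last step left them, time stands still between calls to the robot, and variables do not carry over. Pictures are saved under pics/ and viewed, and the job is handed in when it is done.

Besides the shell and the picture viewer there is one more tool, called after ">>>" as name(argument=value, ...), one argument or row to a line, values as JSON. step_arm: Moves the arm, as the interface text tells. Its arguments: {"type":"object","properties":{"increments":{"type":"array","items":{"type":"array","items":{"type":"number"}}},"newtons":{"type":"number"}},"required":["increments"]}

```bash
ls; mkdir -p pics
python3 - <<'E'
from cell import arm
import cv2
s=arm.sense();print({k:(v if not hasattr(v,'round') else v.round(4) if hasattr(v,'round') else v) for k,v in s.items()}, arm.tip_reach)
for c in ("scene","side"):
    cv2.imwrite(f"pics/{c}0.png",arm.camera(c)); print(c,arm.calibration(c))
for q in ["bay_mouth","meter","pack","pack_front","pick","pick_tip","rest","block"]:
    for c in ("scene","side"):
        r=arm.mark_of(c,q); print(q,c,[( [round(float(a),4) for a in d["location"]],round(d["confidence"],2)) for d in r[:2]])
print(arm.sense()["time_s"])
E
```

```text
pics
{'time_s': 0.0, 'joint_positions': array([ 1.155 ,  0.3143, -0.0481,  1.2102, -0.    ,  1.5708]), 'qvel': array([-0.0021,  0.0008, -0.0012,  0.0001, -0.0011,  0.0005]), 'tau': array([ 1.10000e-03, -5.39585e+01,  3.39753e+01,  1.91000e-02,
        0.00000e+00,  0.00000e+00]), 'tcp_pos': array([0.2421, 0.5483, 0.2384]), 'ee_rot': array([ 2.064e-01,  9.785e-01, -9.000e-04, -2.000e-04]), 'wrist_force': array([-0.2104, -0.1544, -0.5755]), 'torque': array([ 0.0124,  0.0336, -0.0346]), 'finger_gap': 0.08543042212968553} 0.008
scene {'fx': 379.92863862608624, 'fy': 379.92863862608624, 'cx': 256.8519730585922, 'cy': 194.37662846236321, 'k1': -0.11184157389978382, 'rvec': array([ 2.06778017,  1.03197408, -0.45314842]), 'tvec': array([-0.35122016, -0.24485711,  1.39769524])}
side {'fx': 351.5869712835491, 'fy': 351.5869712835491, 'cx': 257.0627237704382, 'cy': 195.49516236495316, 'k1': 0.03206587717759915, 'rvec': array([ 0.02140137, -2.74442674,  1.50088868]), 'tvec': array([0.53180121, 0.05086314, 1.12169544])}
bay_mouth scene [([0.5791, 0.1154, 0.0072], 0.78)]
bay_mouth side []
meter scene [([0.5744, 0.1187, 0.0002], 0.9)]
meter side [([0.5814, 0.1182, 0.0026], 0.61)]
pack scene []
pack side [([0.4854, -0.3341, 0.0589], 0.16)]
pack_front scene []
pack_front side [([0.524, -0.1778, 0.0393], 0.69)]
pick scene [([0.4863, -0.33, 0.0553], 0.79)]
pick side [([0.485, -0.3295, 0.0594], 0.59)]
pick_tip scene [([0.5196, -0.1753, 0.035], 0.82), ([0.4828, -0.3294, -0.0001], 0.39)]
pick_tip side [([0.717, 0.2694, -0.0019], 0.62), ([0.5265, -0.1766, 0.0399], 0.5)]
rest scene [([0.6573, -0.3744, -0.0016], 0.72), ([0.6015, 0.4084, -0.0024], 0.19)]
rest side [([0.4866, -0.3324, 0.0018], 0.88), ([0.5675, 0.0256, 0.003], 0.25)]
block scene [([0.5679, 0.0283, -0.0046], 0.78), ([0.4881, -0.3293, -0.0011], 0.48)]
block side [([0.5676, 0.0249, 0.0002], 0.62)]
0.9
```

View pics/scene0.png

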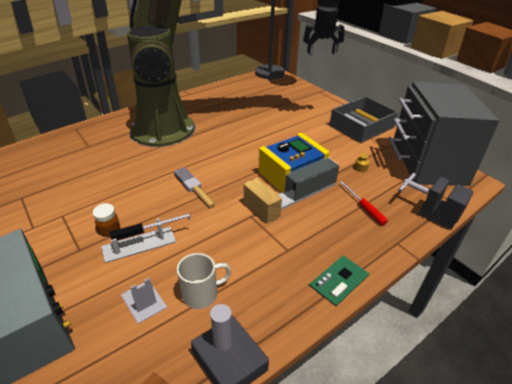

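View pics/side0.png

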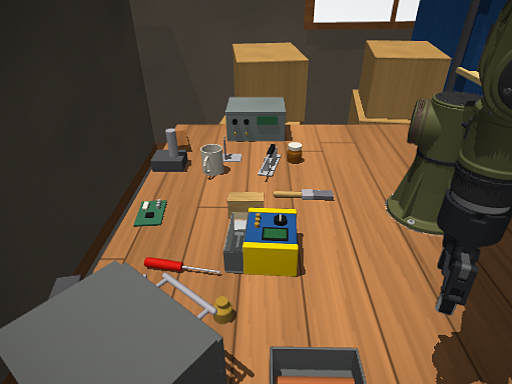

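```bash
cat > h.py <<'E'
import numpy as np, cv2
from scipy.spatial.transform import Rotation as R
from cell import arm
def ext(c,s=None):
    k=arm.calibration(c)
    if 'rvec' in k:
        return k,cv2.Rodrigues(np.array(k['rvec']))[0],np.array(k['tvec'])
    T=np.eye(4);T[:3,:3]=R.from_quat(s['ee_rot']).as_matrix();T[:3,3]=s['tcp_pos']
    W=np.linalg.inv(T@np.array(k['hand_eye']))
    return k,W[:3,:3],W[:3,3]
def proj(c,P,s=None):
    k,Rm,t=ext(c,s);P=np.atleast_2d(P)@Rm.T+t
    x=P[:,:2]/P[:,2:];r2=(x**2).sum(1,keepdims=True);x=x*(1+k['k1']*r2)
    return x*[k['fx'],k['fy']]+[k['cx'],k['cy']]
def ray(c,uv,z,s=None):
    k,Rm,t=ext(c,s);d=(np.array(uv,float)-[k['cx'],k['cy']])/[k['fx'],k['fy']];x=d.copy()
    for _ in range(20): x=d/(1+k['k1']*(x@x))
    v=Rm.T@np.array([*x,1]);o=-Rm.T@t
    return o+v*(z-o[2])/v[2]
def fr(x,y,yaw):
    c,s=np.cos(yaw),np.sin(yaw)
    return lambda P:np.atleast_2d(P)@np.array([[c,s,0],[-s,c,0],[0,0,1]])+[x,y,0]
def box(x0,x1,y0,y1,z0,z1): return np.array([[x,y,z] for x in(x0,x1) for y in(y0,y1) for z in(z0,z1)])/1000
E_=[(0,1),(2,3),(4,5),(6,7),(0,2),(1,3),(4,6),(5,7),(0,4),(1,5),(2,6),(3,7)]
def draw(img,c,f,b,col,k=1,off=(0,0),s=None):
    p=(proj(c,f(b),s)-off)*k
    for i,j in E_: cv2.line(img,tuple(int(v) for v in p[i]),tuple(int(v) for v in p[j]),col,1,cv2.LINE_AA)
E
python3 - <<'E'
from h import *
for q in ["mug","brush","screwdriver","jar","bracket","weight"]:
    r=arm.mark_of("side",q);r2=arm.mark_of("scene",q); print(q,[[round(float(a),3) for a in d["location"]] for d in (r[:1]+r2[:1])])
print("pcb",ray("side",(150,212),0), ray("side",(165,212),0))
for c,(x0,y0,x1,y1) in (("side",(200,170,330,290)),("scene",(225,120,355,240))):
    im=cv2.imread(f"pics/{c}0.png")[y0:y1,x0:x1]; cv2.imwrite(f"pics/{c}z.png",cv2.resize(im,None,fx=5,fy=5,interpolation=2))
    # meter fit by regions
E
```

```text
mug [[0.705, -0.266, 0.003]]
brush [[0.377, -0.083, -0.003], [0.38, -0.083, -0.001]]
screwdriver [[0.716, 0.269, -0.001], [0.716, 0.275, 0.002]]
jar [[0.389, -0.348, -0.0]]
bracket [[0.648, -0.375, -0.0], [0.654, -0.374, -0.003]]
weight [[0.604, 0.406, 0.002], [0.603, 0.412, -0.004]]
pcb [0.8739676  0.01247333 0.        ] [0.82611431 0.01201467 0.        ]
```

View pics/sidez.png

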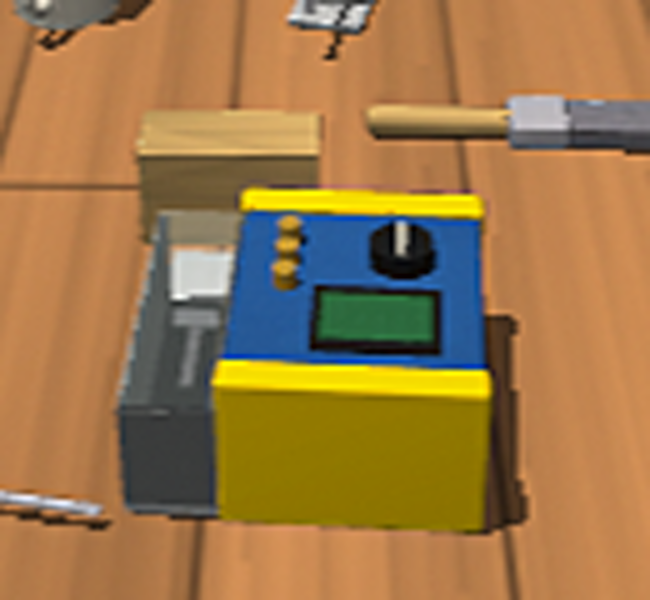

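View pics/scenez.png

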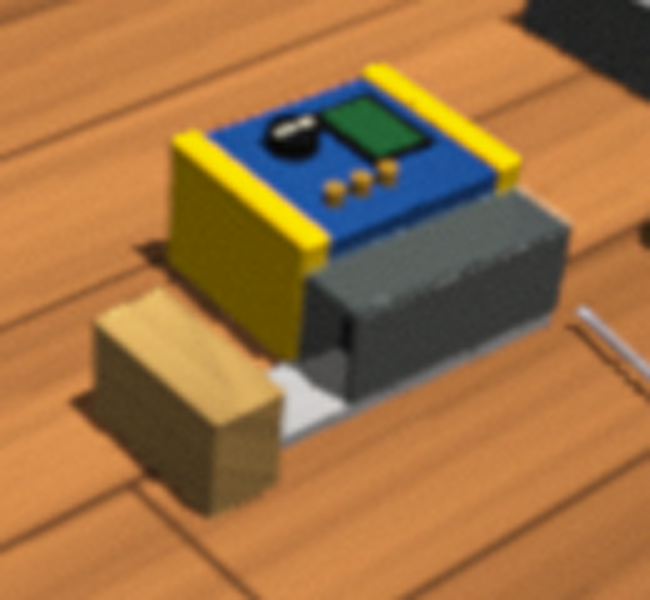

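Run:
```python
from h import *
from scipy.optimize import least_squares
C=[("side",(490,372),(-157,166,94)),("side",(213,365),(-23,166,94)),("side",(483,197),(-157,-2,94)),("side",(242,188),(-23,-2,94)),("side",(120,410),(25,160,76)),("side",(162,212),(25,0,76)),("side",(483,530),(-157,166,0)),
("scene",(172,138),(-157,-2,94)),("scene",(352,310),(25,0,76)),("scene",(571,228),(25,160,76)),("scene",(352,402),(25,0,10)),("scene",(522,155),(-23,166,94))]
off={"side":(200,170),"scene":(225,120)}
def res(p):
    f=fr(*p);return np.concatenate([proj(c,f(np.array(P)/1000.))[0]-(np.array(uv)/5+off[c]) for c,uv,P in C])
r=least_squares(res,[.578,.117,0],loss='soft_l1');print(r.x,np.degrees(r.x[2]));print(r.fun.reshape(-1,2).round(1))
C2=[("side",(138,155),(55,24,70)),("side",(318,155),(-55,24,70)),("side",(145,110),(55,-24,70)),("side",(318,112),(-55,-24,70)),("scene",(95,322),(-55,-24,70)),("scene",(160,290),(-55,24,70)),("scene",(283,395),(55,24,70)),("scene",(215,427),(55,-24,70)),("scene",(210,515),(55,-24,0)),("scene",(275,475),(55,24,0))]
C=C2;b=least_squares(res,[.568,.027,0],loss='soft_l1');print(b.x,np.degrees(b.x[2]));print(b.fun.reshape(-1,2).round(1))
for c in off:
    im=cv2.imread(f"pics/{c}0.png");o=off[c];im=cv2.resize(im[o[1]:o[1]+120,o[0]:o[0]+130],None,fx=5,fy=5,interpolation=2)
    f=fr(*r.x)
    draw(im,c,f,box(-157,-23,-2,166,0,94),(0,0,255),5,o);draw(im,c,f,box(-25,25,0,160,0,76),(0,255,0),5,o);draw(im,c,f,box(-25,25,-50,0,0,10),(255,255,0),5,o);draw(im,c,fr(*b.x),box(-55,55,-24,24,0,70),(255,0,255),5,o)
    cv2.imwrite(f"pics/{c}fit.png",im)
np.save("meter.npy",r.x)
from scipy.spatial.transform import Rotation as R
```

```text
[ 0.57721691  0.11709509 -0.04331414] -2.481717328670742
[[ 0.6  4.1]
 [-0.3  3.4]
 [-0.3 -1.2]
 [-0.2 -0.9]
 [-0.8 -2.3]
 [-1.1 -0.6]
 [-0.2  1. ]
 [-1.4 -1.1]
 [ 1.2  0.1]
 [-1.1 -1.9]
 [-0.9 -0.1]
 [-0.1 -0.6]]
[ 0.56632276  0.02404604 -0.00633469] -0.36295071897171133
[[-0.8 -0.8]
 [-0.1 -0.4]
 [-0.7 -0.3]
 [ 0.  -0.3]
 [-0.9 -1.9]
 [-0.1 -1.6]
 [ 0.5 -2. ]
 [-0.1 -1.4]
 [-0.2  0.4]
 [ 0.5  1.3]]
```

View pics/sidefit.png

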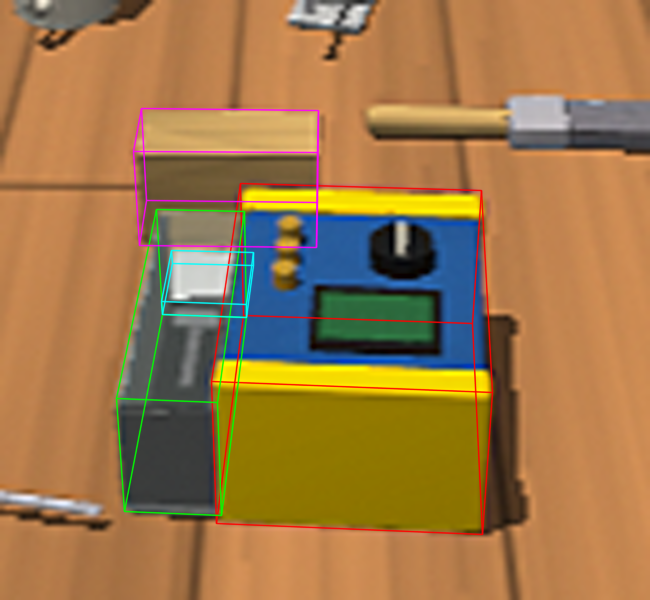

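View pics/scenefit.png

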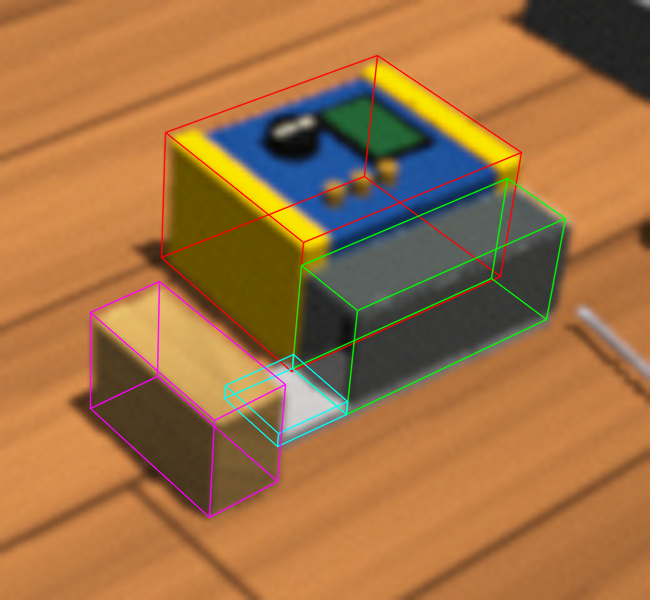

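>>> step_arm(
  increments=[
    [0, 0, 0, -0.95, 0],
    [0, 0, 0, -0.95, 0],
    [0, 0, 0, -0.95, 0],
    [0, 0, 0, -0.95, 0],
    [-0.6, -1, 0, 0, 0],
    [-0.6, -1, 0, 0, 0],
    [-0.6, -1, 0, 0, 0],
    [-0.6, -1, 0, 0, 0],
  ],
)

```text
time_s: 2.5
tcp_pos: [0.301, 0.447, 0.2393]
ee_rot: [0.009, 1.0, 0.0, 0.0]
wrist_force: [0.2, -0.2, 0.2]
finger_gap: 0.0856
```

>>> step_arm(
  increments=[
    [-0.6, -1, 0, 0, 0],
    [-0.6, -1, 0, 0, 0],
    [-0.6, -1, 0, 0, 0],
    [-0.6, -1, 0, 0, 0],
    [-0.6, -1, 0, 0, 0],
    [-0.6, -1, 0, 0, 0],
    [-0.6, -1, 0, 0, 0],
    [-0.6, -1, 0, 0, 0],
  ],
)

```text
time_s: 3.5
tcp_pos: [0.4174, 0.2449, 0.2395]
ee_rot: [0.009, 1.0, 0.0, 0.0]
wrist_force: [0.4, 0.4, 0.2]
finger_gap: 0.0855
```

>>> step_arm(
  increments=[
    [-0.6, -1, 0, 0, 0],
    [-0.6, -1, 0, 0, 0],
    [-0.6, -1, 0, 0, 0],
    [-0.6, -1, 0, 0, 0],
    [-0.6, -1, 0, 0, 0],
    [-0.6, -1, 0, 0, 0],
    [0, 0, 0, 0, 0],
    [0, 0, 0, 0, 0],
  ],
)

```text
time_s: 4.5
tcp_pos: [0.504, 0.0944, 0.2392]
ee_rot: [0.009, 1.0, 0.0, -0.0]
wrist_force: [-0.5, -0.4, -0.0]
finger_gap: 0.0855
```

```bash
cat >> h.py <<'E'
def plan(pos,yaw_deg):
    s=arm.sense();M=R.from_quat(s['ee_rot']).as_matrix();a=np.degrees(np.arctan2(M[1,1],M[0,1]))
    d=(a-yaw_deg+90)%180-90
    y=np.radians(a-d);yv=np.array([np.cos(y),np.sin(y),0]);xv=np.array([-yv[1],yv[0],0])
    dp=np.array(pos)-s['tcp_pos']
    print("t",round(s['time_s'],2),"tcp",s['tcp_pos'].round(4),"jaw",round(a,2),"tilt z",M[:,2].round(3),"gap",round(s['finger_gap'],4),"F",s['wrist_force'].round(1),"turn units",round(d/6,2),"then shift units",[round(float(v)/.025,2) for v in (dp@xv,dp@yv,-dp[2])])
E
python3 - <<'E'
from h import *
s=arm.sense();cv2.imwrite("pics/w1.png",arm.camera("wrist"));print(arm.calibration("wrist"))
plan([.566,.025,.056],89);print(s['joint_positions'].round(2))
im=cv2.imread("pics/w1.png");m=np.load("meter.npy");f=fr(*m)
draw(im,"wrist",f,box(-157,-23,-2,166,0,94),(0,0,255),s=s);draw(im,"wrist",f,box(-25,25,0,160,0,76),(0,255,0),s=s);draw(im,"wrist",fr(.566,.024,0),box(-55,55,-24,24,0,70),(255,0,255),s=s)
cv2.imwrite("pics/w1f.png",im)
E
```

```text
{'fx': 301.7464921004936, 'fy': 301.7464921004936, 'cx': 257.1097953101386, 'cy': 191.33970034650858, 'k1': -0.08168237625414361, 'hand_eye': array([[-1.59088083e-03, -9.61882610e-01, -2.73458065e-01,
         6.98241411e-02],
       [ 9.99998716e-01, -1.47820867e-03, -6.18067602e-04,
         9.48123877e-04],
       [ 1.90280394e-04, -2.73458698e-01,  9.61883727e-01,
        -1.35573533e-01],
       [ 0.00000000e+00,  0.00000000e+00,  0.00000000e+00,
         1.00000000e+00]])}
t 4.55 tcp [0.5039 0.0946 0.2393] jaw 89.0 tilt z [-0.  0. -1.] gap 0.0853 F [-0.3  0.9 -0. ] turn units 0.0 then shift units [-2.53, -2.74, 7.33]
[ 0.18  0.15 -0.26  1.17  0.    0.2 ]
```

View pics/w1f.png

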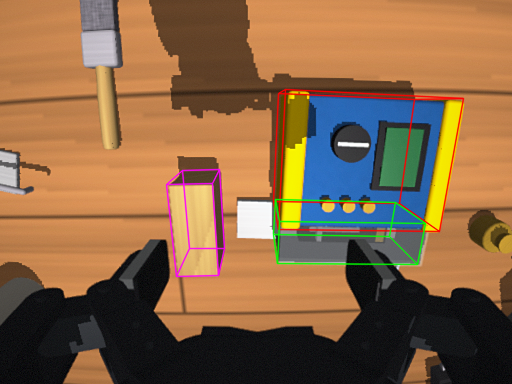

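View pics/w1.png

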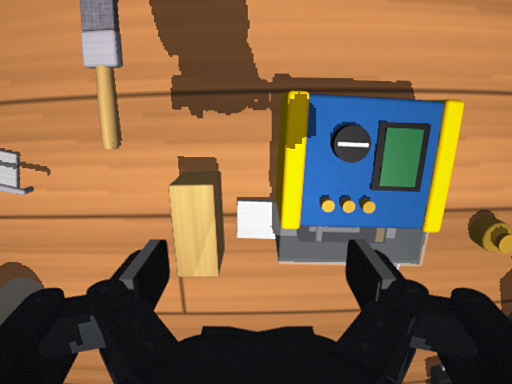

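```bash
cat > fit.py <<'E'
from h import *
import json
from scipy.optimize import least_squares
def fit(c,C,p0,s):
    P=np.array([q for _,q in C])/1000.;U=np.array([u for u,_ in C],float)
    r=least_squares(lambda p:(proj(c,fr(*p)(P),s)-U).ravel(),p0,loss='soft_l1')
    print(r.x.round(4),round(np.degrees(r.x[2]),2),r.fun.reshape(-1,2).round(1).tolist());return r.x
E
python3 - <<'E'
from fit import *
s=arm.sense()
im=cv2.imread("pics/w1.png")
cv2.imwrite("pics/w1a.png",cv2.resize(im[80:280,225:480],None,fx=3,fy=3,interpolation=2))
cv2.imwrite("pics/w1b.png",cv2.resize(im[150:290,150:290],None,fx=4,fy=4,interpolation=2))
m=fit("wrist",[((290,92),(-157,-2,94)),((282,228),(-23,-2,94)),((463,101),(-157,166,94)),((441,231),(-23,166,94)),((237,197),(-25,-50,10)),((237,238),(25,-50,10))],np.load("meter.npy"),s)
b=fit("wrist",[((171,186),(-55,-24,70)),((221,185),(-55,24,70)),((178,276),(55,-24,70)),((218,275),(55,24,70))],[.566,.024,0],s)
np.save("meter.npy",m)
plan([b[0],b[1],.056],90+np.degrees(b[2]))
E
```

```text
[ 0.577   0.1191 -0.0532] -3.05 [[-1.0, -2.4], [-1.2, 1.3], [3.8, -0.6], [-0.3, 2.1], [1.1, 3.5], [0.5, -1.3]]
[ 0.5669  0.0275 -0.0418] -2.4 [[0.9, -2.0], [-3.6, 0.0], [-0.4, 0.1], [0.9, 2.4]]
t 4.55 tcp [0.5039 0.0946 0.2393] jaw 89.0 tilt z [-0.  0. -1.] gap 0.0853 F [-0.3  0.9 -0. ] turn units 0.23 then shift units [-2.63, -2.58, 7.33]
```

View pics/w1a.png

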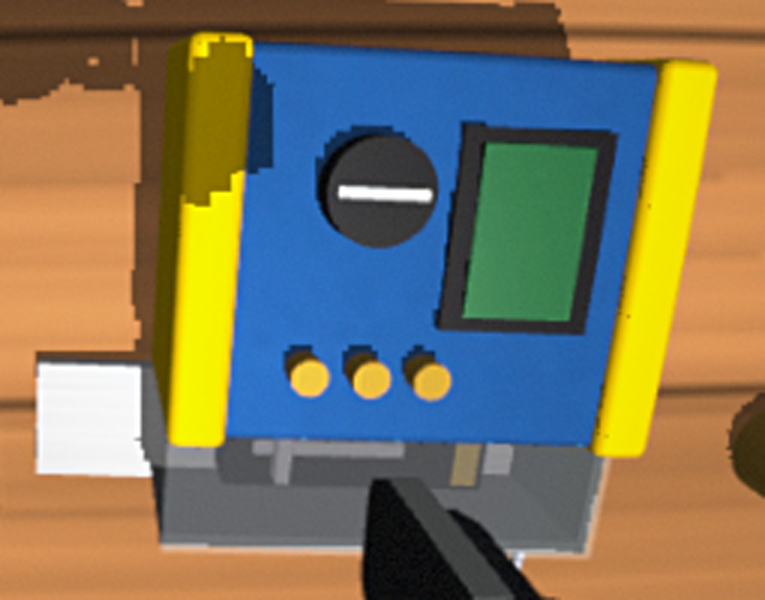

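View pics/w1b.png

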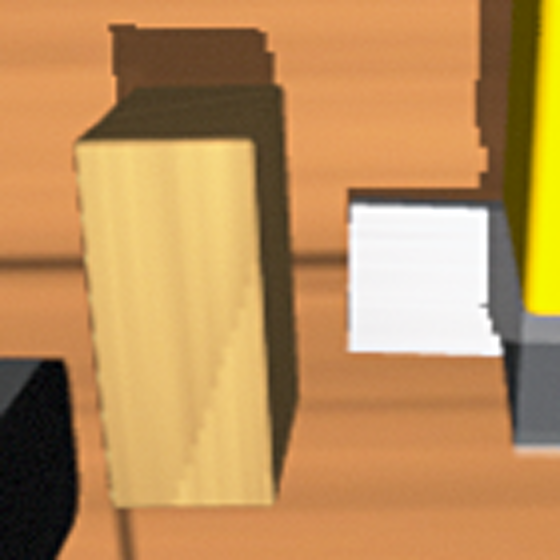

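Run:
```python
from fit import *
s=arm.sense()
m=fit("wrist",[((288.3,92.3),(-157,-2,94)),((281,228.3),(-23,-2,94)),((464,101.7),(-157,166,94)),((440,232.3),(-23,166,94)),((237.3,237.7),(25,-50,10)),((237.3,200.7),(-25,-50,10)),((420,265),(25,160,76)),((279,263),(25,0,76))],np.load("meter.npy"),s)
b=fit("wrist",[((169.5,185.7),(-55,-24,70)),((213,184.8),(-55,24,70)),((178.7,276.5),(55,-24,70)),((218.7,276),(55,24,70)),((224.2,250),(55,24,0)),((220.5,171.5),(-55,24,0)),((180.5,172.5),(-55,-24,0))],[.566,.024,0],s)
np.save("meter.npy",m)
plan([b[0],b[1],.056],90+np.degrees(b[2]))
f=fr(*m);inv=lambda p:(fr(0,0,-m[2])(np.array(p)-[m[0],m[1],0]))[0]*1000
for n,uv,z in [("lugtop",(225+283/3,80+450/3),.0445),("lugbottom edge",(225+283/3,80+483/3),.0445),("front",(225+217/3,80+460/3),.034),("rear tan",(225+480/3,80+470/3),.034),("rear tan start",(225+453/3,80+470/3),.034),("strip start",(225+253/3,80+450/3),.034),("strip end",(225+403/3,80+450/3),.034)]:
    print(n,inv(ray("wrist",uv,z,s)).round(1))
```

```text
[ 0.5777  0.1189 -0.0476] -2.73 [[-0.5, -1.9], [-0.5, 1.6], [1.8, -1.6], [0.5, 0.7], [0.2, -0.3], [0.6, 0.6], [-1.9, 0.3], [-0.1, 0.5]]
[5.677e-01 2.510e-02 5.000e-04] 0.03 [[-1.9, 0.0], [-0.1, 0.0], [-1.0, 1.0], [0.2, 1.2], [0.8, -0.4], [0.2, -0.6], [2.7, -0.8]]
t 4.55 tcp [0.5039 0.0946 0.2393] jaw 89.0 tilt z [-0.  0. -1.] gap 0.0853 F [-0.3  0.9 -0. ] turn units -0.17 then shift units [-2.55, -2.78, 7.33]
lugtop [-3.  48.9 44.5]
lugbottom edge [11.2 50.2 44.5]
front [ 6.5 24.6 34. ]
rear tan [  8.6 135.2  34. ]
rear tan start [  8.8 123.6  34. ]
strip start [ 1.7 39.1 34. ]
strip end [  0.3 101.2  34. ]
```

>>> step_arm(
  increments=[
    [-0.85, -0.93, 0, 0, 0],
    [-0.85, -0.93, 0, 0, 0],
    [-0.85, -0.92, 0.2, 0, 0],
    [0, 0, 0.9, 0, 0],
    [0, 0, 1, 0, 0],
    [0, 0, 1, 0, 0],
    [0, 0, 1, 0, 0],
    [0, 0, 1, 0, 0],
  ],
)

```text
time_s: 5.55
tcp_pos: [0.5665, 0.0246, 0.1112]
ee_rot: [0.008, 1.0, 0.0, 0.0]
wrist_force: [0.3, 0.1, 0.0]
finger_gap: 0.0858
```

>>> step_arm(
  increments=[
    [0, 0, 1, 0, 0],
    [0, 0, 1, 0, 0],
    [0, 0, 0.6, 0, 0],
    [0, 0, 0.4, 0, 0],
    [0, 0, 0, 0, 0.4],
    [0, 0, 0, 0, 0.5],
    [0, 0, 0, 0, 0.6],
    [0, 0, 0, 0, 0.6],
  ],
  newtons=30,
)

```text
time_s: 6.55
tcp_pos: [0.5676, 0.0237, 0.0377]
ee_rot: [0.009, 1.0, 0.0, 0.001]
wrist_force: [-0.0, 1.2, 4.5]
finger_gap: 0.0474
```

Run:
```python
from h import *
plan([.712,.025,.036],89);cv2.imwrite("pics/s2.png",arm.camera("scene"))
```

```text
t 6.55 tcp [0.5676 0.0237 0.0377] jaw 88.98 tilt z [ 0.002  0.    -1.   ] gap 0.0474 F [-0.   1.2  4.5] turn units -0.0 then shift units [-5.77, 0.15, 0.07]
```

View pics/s2.png

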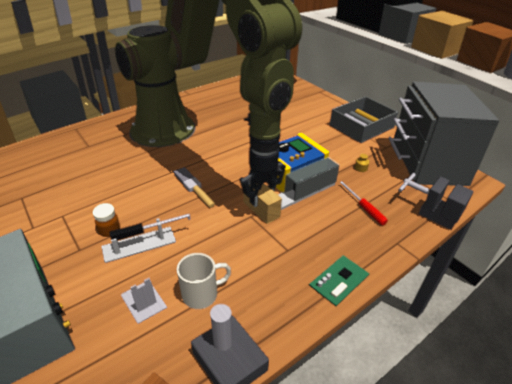

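>>> step_arm(
  increments=[
    [-0.5, 0, -0.1, 0, 0.6],
    [-0.8, 0, 0, 0, 0.6],
    [-0.9, -0.1, 0, 0, 0.6],
    [-1, -0.1, 0, 0, 0.6],
    [-1, -0.1, 0, 0, 0.6],
    [-0.9, 0, 0, 0, 0.6],
    [-0.5, 0, 0, 0, 0.6],
    [-0.3, 0, 0, 0, 0.6],
  ],
)

```text
time_s: 7.6
tcp_pos: [0.7146, 0.0131, 0.0382]
ee_rot: [0.009, 1.0, -0.0, -0.001]
wrist_force: [-0.5, -0.1, -3.8]
finger_gap: 0.0477
```

>>> step_arm(
  increments=[
    [0, 0, 0, 0, 0.6],
    [0, 0, 0, 0, 0.5],
    [0, 0, 0, 0, 0.3],
    [0, 0, 0, 0, 0],
    [0, 0, 0, 0, 0],
    [0, 0, -0.5, 0, 0],
    [0, 0, -1, 0, 0],
    [0, 0, -1, 0, 0],
  ],
)

```text
time_s: 8.6
tcp_pos: [0.7143, 0.0134, 0.1034]
ee_rot: [0.009, 1.0, 0.0, 0.0]
wrist_force: [-0.1, -0.7, -0.5]
finger_gap: 0.0852
```

Run:
```python
from h import *
cv2.imwrite("pics/s3.png",arm.camera("scene"))
plan([.486,-.33,.2],90-13.5)
print(arm.mark_of("scene","block")[:1] and arm.mark_of("scene","block")[0]["location"])
```

```text
t 8.65 tcp [0.7164 0.0134 0.1076] jaw 88.98 tilt z [ 0.006  0.    -1.   ] gap 0.0851 F [ 0.1 -0.1  3.2] turn units 2.08 then shift units [5.75, -15.51, -3.7]
[0.7156, 0.0165, -0.0019]
```

View pics/s3.png

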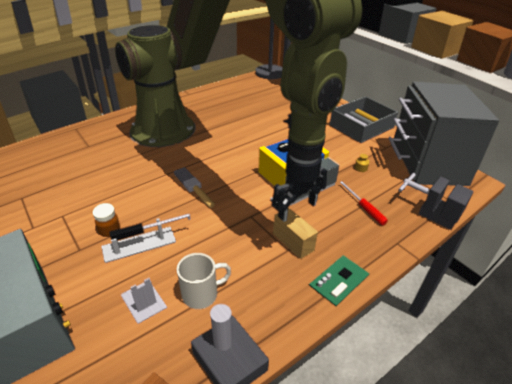

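```bash
cat >> h.py <<'E'
def rows(pos,turn,n,clo):
    s=arm.sense();M=R.from_quat(s['ee_rot']).as_matrix();a=np.arctan2(M[1,1],M[0,1])
    dp=(np.array(pos)-s['tcp_pos'])/n/.025
    for i in range(n):
        y=np.array([np.cos(a),np.sin(a),0]);x=np.array([-y[1],y[0],0])
        print([round(float(dp@x),2),round(float(dp@y),2),round(float(-dp[2]),2),round(turn/n,2),clo],end=", " if i%8!=7 else "\n")
        a-=np.radians(turn/n*6)
E
python3 - <<'E'
from h import *
rows([.486,-.33,.21],17.1,22,0)
E
```

```text
[0.41, -0.63, -0.19, 0.78, 0], [0.35, -0.66, -0.19, 0.78, 0], [0.3, -0.69, -0.19, 0.78, 0], [0.24, -0.71, -0.19, 0.78, 0], [0.18, -0.73, -0.19, 0.78, 0], [0.12, -0.74, -0.19, 0.78, 0], [0.06, -0.75, -0.19, 0.78, 0], [0.0, -0.75, -0.19, 0.78, 0]
[-0.06, -0.75, -0.19, 0.78, 0], [-0.12, -0.74, -0.19, 0.78, 0], [-0.18, -0.73, -0.19, 0.78, 0], [-0.24, -0.71, -0.19, 0.78, 0], [-0.3, -0.69, -0.19, 0.78, 0], [-0.35, -0.66, -0.19, 0.78, 0], [-0.4, -0.63, -0.19, 0.78, 0], [-0.45, -0.6, -0.19, 0.78, 0]
[-0.5, -0.56, -0.19, 0.78, 0], [-0.55, -0.52, -0.19, 0.78, 0], [-0.59, -0.47, -0.19, 0.78, 0], [-0.62, -0.42, -0.19, 0.78, 0], [-0.65, -0.37, -0.19, 0.78, 0], [-0.68, -0.32, -0.19, 0.78, 0],
```

>>> step_arm(
  increments=[
    [0.4, -0.6, -0.5, 0.8, 0],
    [0.35, -0.65, -0.5, 0.8, 0],
    [0.3, -0.7, -0.5, 0.8, 0],
    [0.25, -0.7, -0.5, 0.8, 0],
    [0.2, -0.75, -0.5, 0.8, 0],
    [0.1, -0.75, -0.5, 0.8, 0],
    [0.05, -0.75, -0.5, 0.8, 0],
    [0, -0.75, -0.5, 0.8, 0],
  ],
)

```text
time_s: 9.75
tcp_pos: [0.6289, -0.1111, 0.2012]
ee_rot: [0.339, 0.941, -0.0, -0.001]
wrist_force: [0.2, -0.4, 0.9]
finger_gap: 0.0854
```

>>> step_arm(
  increments=[
    [-0.05, -0.75, 0, 0.8, 0],
    [-0.1, -0.75, 0, 0.8, 0],
    [-0.2, -0.75, 0, 0.8, 0],
    [-0.25, -0.7, 0, 0.8, 0],
    [-0.3, -0.7, 0, 0.8, 0],
    [-0.35, -0.65, 0, 0.8, 0],
    [-0.4, -0.65, 0, 0.8, 0],
    [-0.45, -0.6, 0, 0.8, 0],
  ],
)

```text
time_s: 10.75
tcp_pos: [0.5412, -0.2338, 0.2009]
ee_rot: [0.629, 0.777, -0.0, -0.001]
wrist_force: [0.2, 0.0, 0.1]
finger_gap: 0.0852
```

Run:
```python
from h import *
plan([.486,-.33,.21],-13.5)
```

```text
t 10.75 tcp [ 0.5412 -0.2338  0.2009] jaw 12.02 tilt z [-0.001  0.001 -1.   ] gap 0.0852 F [0.2 0.  0.1] turn units 4.25 then shift units [-4.26, -1.25, -0.37]
```

>>> step_arm(
  increments=[
    [0, 0, 0, 0.85, 0],
    [0, 0, 0, 0.85, 0],
    [0, 0, 0, 0.85, 0],
    [-0.5, -0.2, 0, 0.85, 0],
    [-0.7, -0.3, 0, 0.8, 0],
    [-0.9, -0.3, 0, 0, 0],
    [-0.9, -0.2, 0, 0, 0],
    [-0.6, 0, 0, 0, 0],
  ],
)

```text
time_s: 11.75
tcp_pos: [0.5, -0.3183, 0.2011]
ee_rot: [0.783, 0.622, -0.0, -0.001]
wrist_force: [-0.1, -0.4, -0.6]
finger_gap: 0.0852
```

Run:
```python
from h import *
plan([.486,-.33,.21],-13.5)
s=arm.sense();im=arm.camera("wrist");cv2.imwrite("pics/w2.png",im);
import pickle;pickle.dump(s,open("w2.pkl","wb"))
for q in("pick","pick_tip","rest"):
    print(q,[(np.round(d["location"],4),d["confidence"]) for d in arm.mark_of("wrist",q)[:2]])
```

```text
t 11.75 tcp [ 0.5    -0.3183  0.2011] jaw -13.06 tilt z [-0.001  0.001 -1.   ] gap 0.0852 F [-0.1 -0.4 -0.6] turn units 0.07 then shift units [-0.59, -0.44, -0.36]
pick [(array([ 0.4815, -0.3298,  0.0545]), 0.81)]
pick_tip [(array([ 0.5229, -0.1804,  0.0407]), 0.75), (array([ 0.4848, -0.3321,  0.0006]), 0.72)]
rest [(array([ 4.854e-01, -3.314e-01, -1.000e-04]), 0.8)]
```

View pics/w2.png

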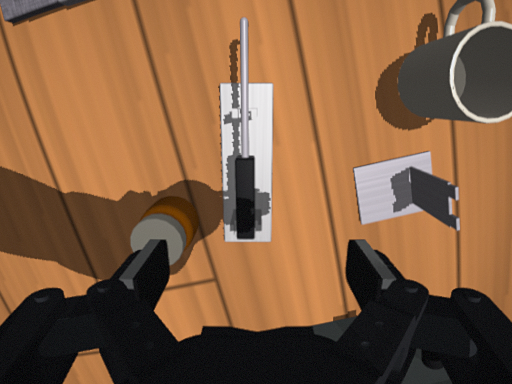

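Run:
```python
from h import *
im=cv2.imread("pics/w2.png")
cv2.imwrite("pics/w2a.png",cv2.resize(im[5:255,195:295],None,fx=3,fy=2.4,interpolation=2))
im=im[5:255,195:295];cv2.imwrite("pics/w2a.png",np.hstack([cv2.resize(im[:130],None,fx=4,fy=4,interpolation=2),cv2.resize(im[120:],None,fx=4,fy=4,interpolation=2)]))
```

```text
(no output)
```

View pics/w2a.png

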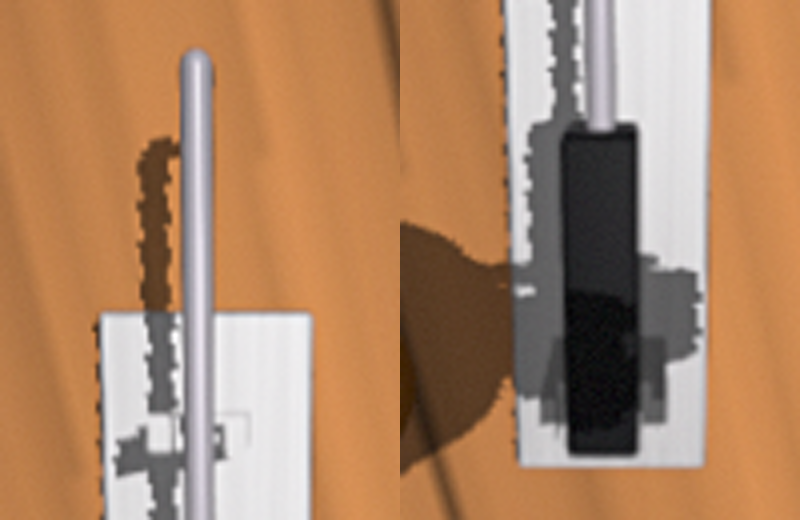

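Run:
```python
from fit import *
import pickle;s=pickle.load(open("w2.pkl","rb"))
a=fit("wrist",[((235.7,160),(-9,40,66)),((254.5,159.5),(9,40,66)),((237.5,238.7),(-9,-40,66)),((254.2,238.7),(9,-40,66)),((244.2,17),(0,160,55))],[.486,-.33,-.23],s)
r=fit("wrist",[((220,83.7),(-28,110,8)),((272.7,83.2),(28,110,8)),((225,241.7),(-28,-70,8)),((271,241.5),(28,-70,8))],[.486,-.33,-.23],s)
np.save("pick.npy",a);np.save("rest.npy",r)
p=.5*(a+r);print(p)
plan([p[0],p[1],.044],np.degrees(p[2]))
```

```text
[ 0.4849 -0.3308 -0.2292] -13.13 [[-0.6, -1.7], [0.4, -1.3], [-0.7, 0.6], [0.9, 0.7], [0.0, 0.9]]
[ 0.4847 -0.3314 -0.2274] -13.03 [[-0.6, -0.5], [0.6, -0.3], [-0.4, 0.5], [0.5, 0.7]]
[ 0.48478041 -0.33109263 -0.22826701]
t 11.95 tcp [ 0.5009 -0.3174  0.2014] jaw -13.04 tilt z [-0.     0.001 -1.   ] gap 0.085 F [0.6 0.5 0.3] turn units 0.01 then shift units [-0.68, -0.5, 6.3]
```

>>> step_arm(
  increments=[
    [-0.4, -0.3, 0, 0, 0.4],
    [-0.28, -0.2, 0, 0, 0.4],
    [0, 0, 0.8, 0, 0.4],
    [0, 0, 1, 0, 0.4],
    [0, 0, 1, 0, 0.4],
    [0, 0, 1, 0, 0.4],
    [0, 0, 0.3, 0, 0.4],
    [0, 0, 0, 0, 0.4],
  ],
)

```text
time_s: 12.95
tcp_pos: [0.4845, -0.3314, 0.0993]
ee_rot: [0.783, 0.622, -0.0, -0.0]
wrist_force: [1.2, -0.0, -0.8]
finger_gap: 0.0516
```

Run:
```python
from h import *
p=.5*(np.load("pick.npy")+np.load("rest.npy"))
s=arm.sense();plan([p[0],p[1],.044],np.degrees(p[2]))
im=arm.camera("wrist");cv2.imwrite("pics/w3.png",im)
```

```text
t 12.95 tcp [ 0.4845 -0.3314  0.0993] jaw -13.03 tilt z [-0.001  0.    -1.   ] gap 0.0516 F [ 1.2 -0.  -0.8] turn units 0.01 then shift units [0.02, 0.01, 2.21]
```

View pics/w3.png

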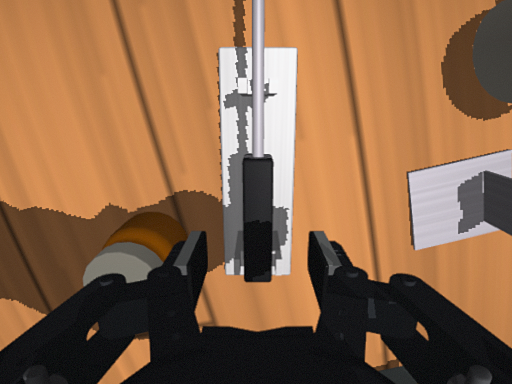

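>>> step_arm(
  increments=[
    [0, 0, 0.9, 0, 0.4],
    [0, 0, 0.9, 0, 0.4],
    [0, 0, 0.4, 0, 0.4],
    [0, 0, 0, 0, 0.4],
    [0, 0, 0, 0, 0.6],
    [0, 0, 0, 0, 0.8],
    [0, 0, 0, 0, 0.95],
    [0, 0, 0, 0, 0.95],
  ],
  newtons=80,
)

```text
time_s: 14.0
tcp_pos: [0.4856, -0.3319, 0.0455]
ee_rot: [0.783, 0.622, 0.0, 0.001]
wrist_force: [-0.4, 0.2, 6.3]
finger_gap: 0.0171
```

Run:
```python
from h import *
p=.5*(np.load("pick.npy")+np.load("rest.npy"))
plan([p[0],p[1],.15],np.degrees(p[2]))
```

```text
t 14.0 tcp [ 0.4856 -0.3319  0.0455] jaw -13.03 tilt z [ 0.002 -0.001 -1.   ] gap 0.0171 F [-0.4  0.2  6.3] turn units 0.01 then shift units [0.03, -0.04, -4.18]
```

>>> step_arm(
  increments=[
    [0, 0, -0.3, 0, 0.95],
    [0, 0, -0.6, 0, 0.95],
    [0, 0, -0.9, 0, 0.95],
    [0, 0, -0.9, 0, 0.95],
    [0, 0, -0.9, 0, 0.95],
    [0, 0, -0.4, 0, 0.95],
    [0, 0, 0, 0, 0.95],
    [0, 0, 0, 0, 0.95],
  ],
)

```text
time_s: 15.0
tcp_pos: [0.4843, -0.3311, 0.1435]
ee_rot: [0.783, 0.622, -0.0, -0.001]
wrist_force: [-0.1, -0.1, -1.2]
finger_gap: 0.017
```

Run:
```python
from h import *
m=np.load("meter.npy")
t=fr(*m)(np.array([[0,-.195,.14]]))[0];print(t)
plan(t,np.degrees(m[2]));rows(t,-1.72,14,0.95)
cv2.imwrite("pics/w4.png",arm.camera("wrist"));cv2.imwrite("pics/s4.png",arm.camera("scene"))
```

```text
[ 0.56841806 -0.07583161  0.14      ]
t 15.0 tcp [ 0.4843 -0.3311  0.1435] jaw -13.02 tilt z [-0.001  0.001 -1.   ] gap 0.017 F [-0.1 -0.1 -1.2] turn units -1.72 then shift units [10.36, 2.87, 0.14]
[0.76, 0.07, 0.01, -0.12, 0.95], [0.76, 0.08, 0.01, -0.12, 0.95], [0.76, 0.09, 0.01, -0.12, 0.95], [0.76, 0.1, 0.01, -0.12, 0.95], [0.76, 0.11, 0.01, -0.12, 0.95], [0.76, 0.12, 0.01, -0.12, 0.95], [0.76, 0.13, 0.01, -0.12, 0.95], [0.76, 0.14, 0.01, -0.12, 0.95]
[0.75, 0.15, 0.01, -0.12, 0.95], [0.75, 0.16, 0.01, -0.12, 0.95], [0.75, 0.17, 0.01, -0.12, 0.95], [0.75, 0.18, 0.01, -0.12, 0.95], [0.74, 0.19, 0.01, -0.12, 0.95], [0.74, 0.2, 0.01, -0.12, 0.95],
```

View pics/w4.png

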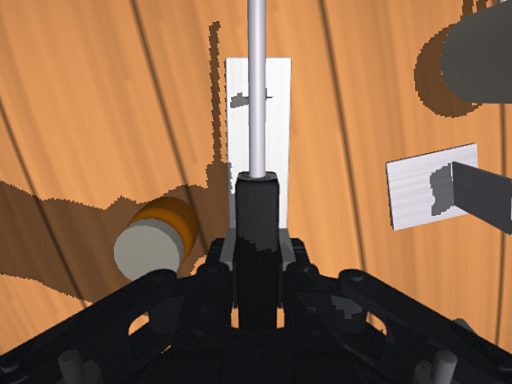

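View pics/s4.png

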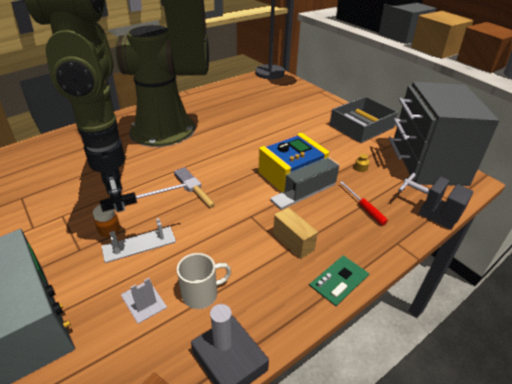

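>>> step_arm(
  increments=[
    [0.5, 0.05, 0, -0.12, 0.95],
    [0.75, 0.1, 0, -0.12, 0.95],
    [0.8, 0.1, 0, -0.12, 0.95],
    [0.8, 0.1, 0, -0.12, 0.95],
    [0.8, 0.1, 0, -0.12, 0.95],
    [0.8, 0.1, 0, -0.12, 0.95],
    [0.8, 0.15, 0, -0.12, 0.95],
    [0.8, 0.15, 0, -0.12, 0.95],
  ],
)

```text
time_s: 16.1
tcp_pos: [0.5334, -0.1851, 0.1443]
ee_rot: [0.75, 0.661, 0.0, 0.0]
wrist_force: [0.8, -0.1, -1.2]
finger_gap: 0.0167
```

>>> step_arm(
  increments=[
    [0.8, 0.15, 0, -0.12, 0.95],
    [0.8, 0.15, 0, -0.12, 0.95],
    [0.8, 0.2, 0, -0.12, 0.95],
    [0.75, 0.2, 0, -0.14, 0.95],
    [0.6, 0.2, 0, -0.14, 0.95],
    [0.4, 0.2, 0, -0.12, 0.95],
    [0, 0, 0, 0, 0.95],
    [0, 0, 0, 0, 0.95],
  ],
)

```text
time_s: 17.1
tcp_pos: [0.5704, -0.0861, 0.1442]
ee_rot: [0.724, 0.69, -0.0, -0.0]
wrist_force: [-0.3, 0.6, -1.7]
finger_gap: 0.017
```

Run:
```python
from h import *
import pickle
m=np.load("meter.npy")
t=fr(*m)(np.array([[0,-.195,.0535]]))[0];plan(t,np.degrees(m[2]))
s=arm.sense();pickle.dump(s,open("w5.pkl","wb"))
im=arm.camera("wrist");cv2.imwrite("pics/w5.png",im)
f=fr(*m)
draw(im,"wrist",f,box(-157,-23,-2,166,0,94),(0,0,255),s=s);draw(im,"wrist",f,box(-25,25,0,160,0,76),(0,255,0),s=s);draw(im,"wrist",f,box(-25,25,-50,0,0,10),(255,255,0),s=s)
cv2.imwrite("pics/w5f.png",im)
for c in("scene","side"):
    cv2.imwrite(f"pics/{c}5.png",arm.camera(c));print([np.round(d["location"],4) for d in arm.mark_of(c,"pick_tip")[:1]])
```

```text
t 17.1 tcp [ 0.5704 -0.0861  0.1442] jaw -2.73 tilt z [-0. -0. -1.] gap 0.017 F [-0.3  0.6 -1.7] turn units 0.0 then shift units [0.41, -0.1, 3.63]
[array([0.5787, 0.0742, 0.1351])]
[array([0.5815, 0.0689, 0.14  ])]
```

View pics/w5f.png

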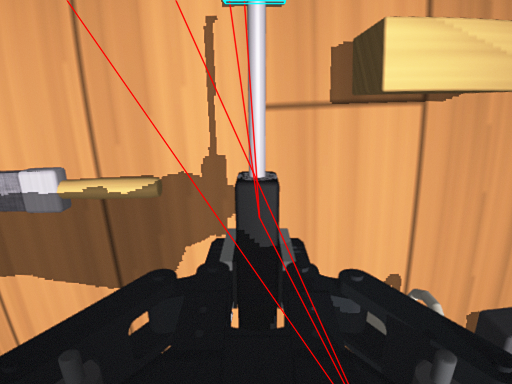

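View pics/w5.png

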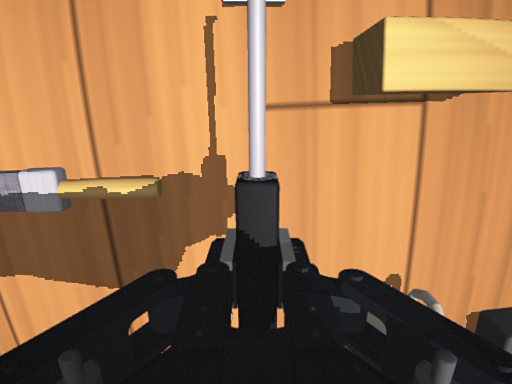

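Run:
```python
from h import *
import pickle
s=pickle.load(open("w5.pkl","rb"));M=R.from_quat(s['ee_rot']).as_matrix();a=np.arctan2(M[1,1],M[0,1])
f=fr(s['tcp_pos'][0],s['tcp_pos'][1],a)
z=s['tcp_pos'][2]+.0095
out=[]
for c in("scene","side"):
    im=cv2.imread(f"pics/{c}5.png");p=proj(c,f(np.array([[0,.1,z]])))[0];o=(p-[40,35]).astype(int)
    im=cv2.resize(im[o[1]:o[1]+70,o[0]:o[0]+80],None,fx=6,fy=6,interpolation=2)
    Z=z*1000
    draw(im,c,f,box(-9,9,-40,40,Z-11,Z+11),(0,0,255),6,o);draw(im,c,f,box(-3.5,3.5,40,160.5,Z-3.5,Z+3.5),(0,255,0),6,o);draw(im,c,f,box(-3.5,3.5,153.5,160.5,Z-16,Z-3.5),(255,0,255),6,o)
    out.append(im)
cv2.imwrite("pics/p5.png",np.vstack(out)[:, :]) if 0 else [cv2.imwrite(f"pics/p5{i}.png",o) for i,o in enumerate(out)]
```

```text
(no output)
```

View pics/p50.png

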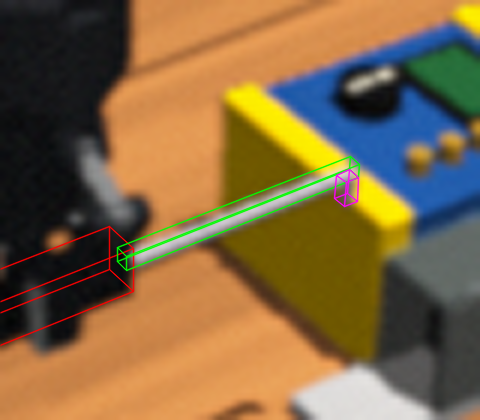

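View pics/p51.png

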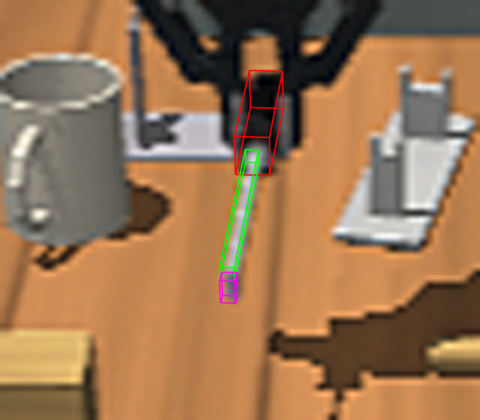

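>>> step_arm(
  increments=[
    [0.3, -0.1, 0.3, 0, 0.95],
    [0.2, 0, 0.7, 0, 0.95],
    [0, 0, 0.8, 0, 0.95],
    [0, 0, 0.8, 0, 0.95],
    [0, 0, 0.7, 0, 0.95],
    [0, 0, 0.27, 0, 0.95],
    [0, 0, 0, 0, 0.95],
    [0, 0, 0, 0, 0.95],
  ],
)

```text
time_s: 18.35
tcp_pos: [0.5693, -0.0732, 0.0557]
ee_rot: [0.724, 0.69, 0.0, 0.0]
wrist_force: [0.0, -0.3, -0.7]
finger_gap: 0.0166
```

```bash
cat > look.py <<'E'
from h import *
import sys
n=sys.argv[1];off=float(sys.argv[2]) if len(sys.argv)>2 else .0095
m=np.load("meter.npy");s=arm.sense();M=R.from_quat(s['ee_rot']).as_matrix();a=np.arctan2(M[1,1],M[0,1])
inv=lambda p:(fr(0,0,-m[2])(np.array(p)-[m[0],m[1],0]))[0]*1000
l=inv(s['tcp_pos']);print("t",round(s['time_s'],2),"local tcp",l.round(1),"axis z",(l[2]+off*1000).round(1),"tip y",(l[1]+157).round(1),"yaw rel",round(np.degrees(a-m[2]),2),"F",s['wrist_force'].round(1),"tau",s['torque'].round(2))
f=fr(s['tcp_pos'][0],s['tcp_pos'][1],a);Z=(s['tcp_pos'][2]+off)*1000
for c,(x0,y0) in (("scene",(245,130)),("side",(205,170))):
    im=arm.camera(c);o=(x0,y0);w=(100,90) if c=="scene" else (100,90)
    raw=cv2.resize(im[y0:y0+90,x0:x0+100],None,fx=5,fy=5,interpolation=2);im=raw.copy()
    draw(im,c,f,box(-3.5,3.5,40,160.5,Z-3.5,Z+3.5),(0,255,0),5,o);draw(im,c,f,box(-3.5,3.5,153.5,160.5,Z-16,Z-3.5),(255,0,255),5,o)
    draw(im,c,fr(*m),box(-20,20,0,160,10,72),(255,255,0),5,o)
    cv2.imwrite(f"pics/{n}{c}.png",np.hstack([raw,im])[:, :] if 0 else cv2.resize(np.hstack([raw,im]),None,fx=.8,fy=.8))
E
python3 look.py a
```

```text
t 18.35 local tcp [   0.7 -192.3   55.7] axis z 65.2 tip y -35.3 yaw rel 0.03 F [ 0.  -0.3 -0.7] tau [-0.08 -0.02  0.03]
```

View pics/ascene.png

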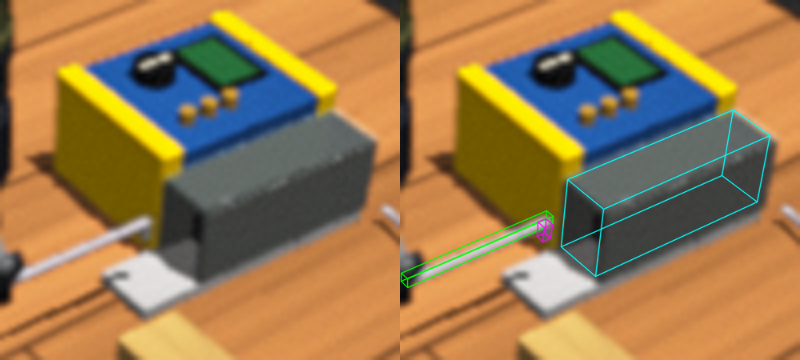

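View pics/aside.png

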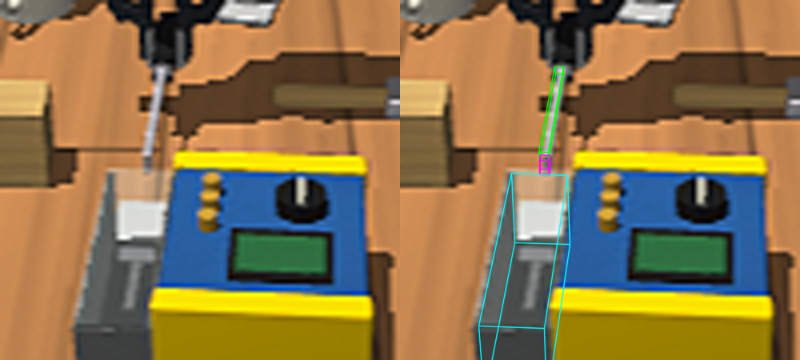

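>>> step_arm(
  increments=[
    [0.2, 0, 0.03, 0, 0.95],
    [0.4, 0, 0, 0, 0.95],
    [0.4, 0, 0, 0, 0.95],
    [0.4, 0, 0, 0, 0.95],
    [0.3, 0, 0, 0, 0.95],
    [0.2, 0, 0, 0, 0.95],
    [0, 0, 0, 0, 0.95],
    [0, 0, 0, 0, 0.95],
  ],
  newtons=100,
)

```text
time_s: 19.45
tcp_pos: [0.5709, -0.0259, 0.0543]
ee_rot: [0.724, 0.69, -0.0, 0.0]
wrist_force: [0.3, 0.1, -0.8]
finger_gap: 0.0162
```

```bash
python3 look.py b
```

```text
t 19.45 local tcp [ 1.00e-01 -1.45e+02  5.43e+01] axis z 63.8 tip y 12.0 yaw rel 0.02 F [ 0.3  0.1 -0.8] tau [-0.03  0.01 -0.01]
```

View pics/bscene.png

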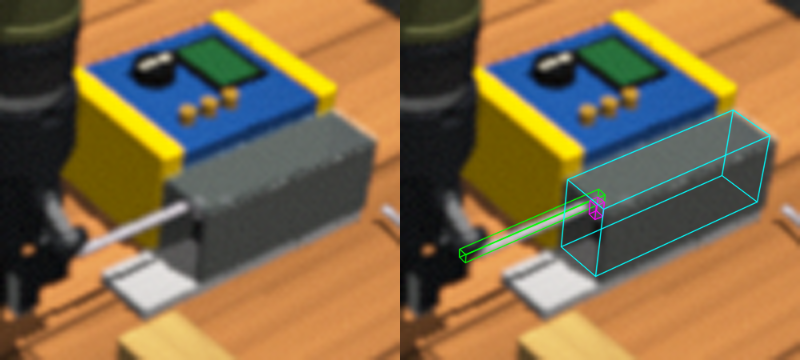

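View pics/bside.png

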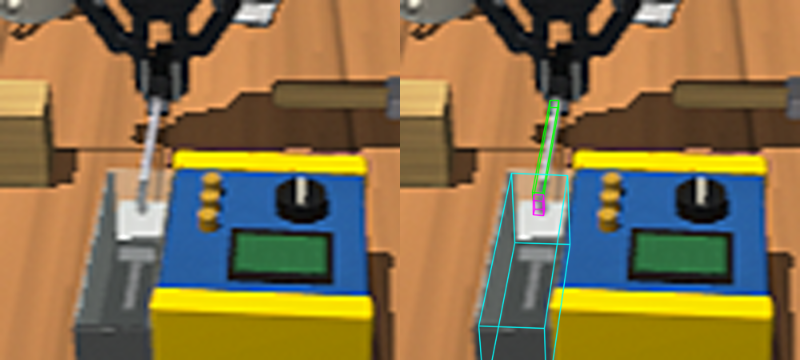

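>>> step_arm(
  increments=[
    [0.2, 0, -0.02, 0, 0.95],
    [0.3, 0, 0, 0, 0.95],
    [0.4, 0, 0, 0, 0.95],
    [0.4, 0, 0, 0, 0.95],
    [0.4, 0, 0, 0, 0.95],
    [0.3, 0, 0, 0, 0.95],
    [0.25, 0, 0, 0, 0.95],
    [0, 0, 0, 0, 0.95],
  ],
)

```text
time_s: 20.55
tcp_pos: [0.5735, 0.0309, 0.0548]
ee_rot: [0.723, 0.69, -0.0, 0.0]
wrist_force: [-1.1, -0.1, -1.3]
finger_gap: 0.0164
```

```bash
python3 look.py c;python3 - <<'E'
from h import *
cv2.imwrite("pics/w6.png",arm.camera("wrist"))
E
```

```text
t 20.55 local tcp [  0.  -88.1  54.8] axis z 64.3 tip y 68.9 yaw rel 0.06 F [-1.1 -0.1 -1.3] tau [-0.02 -0.02  0.02]
```

View pics/cside.png

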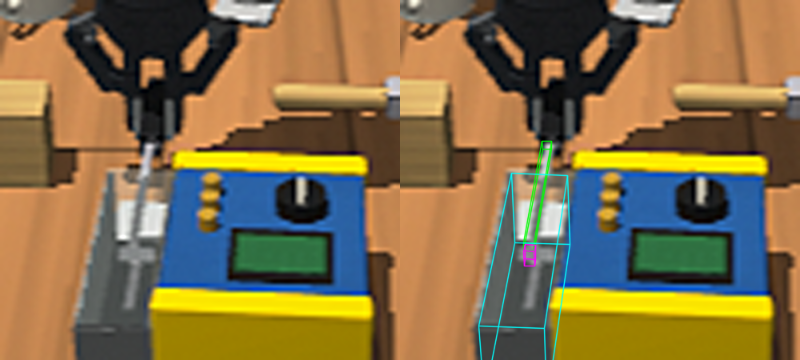

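View pics/w6.png

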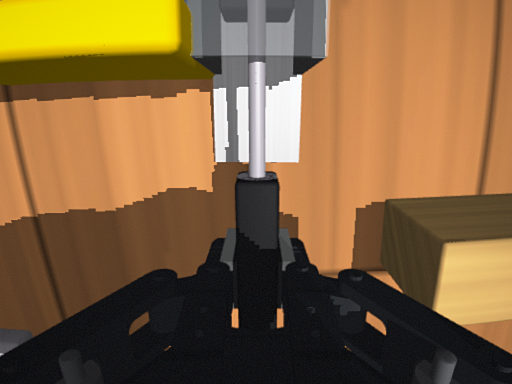

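>>> step_arm(
  increments=[
    [0, 0, 0.08, 0, 0.95],
    [0, 0, 0.08, 0, 0.95],
    [0, 0, 0.08, 0, 0.95],
    [0, 0, 0.08, 0, 0.95],
    [0, 0, 0.08, 0, 0.95],
    [0, 0, 0.06, 0, 0.95],
    [0, 0, 0, 0, 0.95],
    [0, 0, 0, 0, 0.95],
  ],
)

```text
time_s: 21.7
tcp_pos: [0.5736, 0.0305, 0.0433]
ee_rot: [0.724, 0.69, 0.0, 0.0]
wrist_force: [0.2, 0.1, -1.1]
finger_gap: 0.0162
```

```bash
python3 look.py d
```

```text
t 21.7 local tcp [  0.1 -88.5  43.3] axis z 52.8 tip y 68.5 yaw rel 0.03 F [ 0.2  0.1 -1.1] tau [0.   0.   0.09]
```

View pics/dside.png

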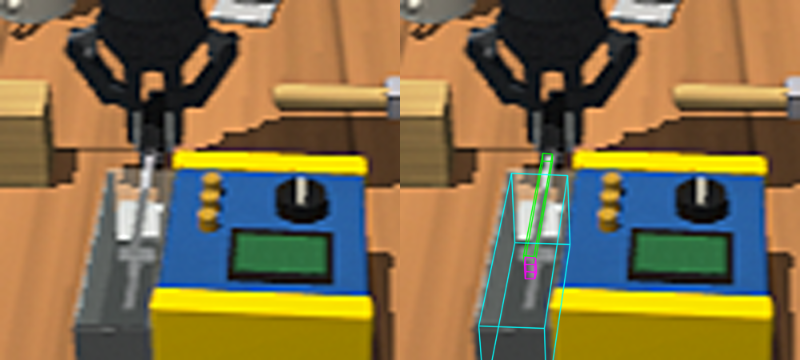

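>>> step_arm(
  increments=[
    [-0.1, 0, 0, 0, 0.95],
    [-0.15, 0, 0, 0, 0.95],
    [-0.15, 0, 0, 0, 0.95],
    [-0.2, 0, 0, 0, 0.95],
    [-0.2, 0, 0, 0, 0.95],
    [-0.2, 0, 0, 0, 0.95],
    [-0.2, 0, 0, 0, 0.95],
    [0, 0, 0, 0, 0.95],
  ],
)

```text
time_s: 22.8
tcp_pos: [0.572, -0.0, 0.0433]
ee_rot: [0.724, 0.69, -0.0, 0.0]
wrist_force: [0.0, 0.2, -1.3]
finger_gap: 0.0164
```

```bash
python3 look.py e
```

```text
t 22.8 local tcp [   0.  -119.1   43.3] axis z 52.8 tip y 37.9 yaw rel -0.0 F [ 0.   0.2 -1.3] tau [0.09 0.05 0.  ]
```

View pics/eside.png

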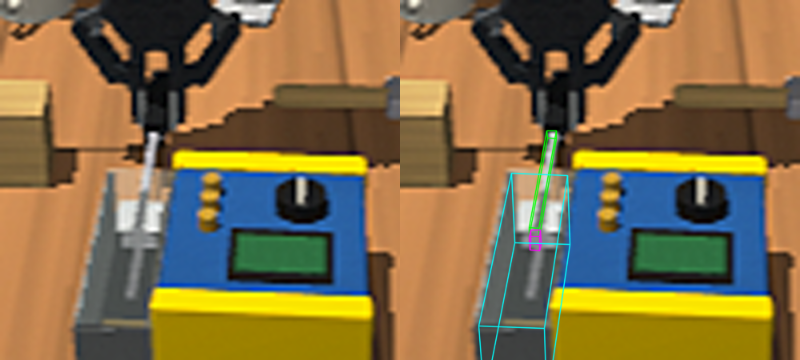

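>>> step_arm(
  increments=[
    [-0.15, 0, 0, 0, 0.95],
    [-0.25, 0, 0, 0, 0.95],
    [-0.3, 0, 0, 0, 0.95],
    [-0.3, 0, 0, 0, 0.95],
    [-0.3, 0, 0, 0, 0.95],
    [-0.3, 0, 0, 0, 0.95],
    [-0.3, 0, 0, 0, 0.95],
    [-0.2, 0, 0, 0, 0.95],
  ],
)

```text
time_s: 23.9
tcp_pos: [0.5696, -0.0525, 0.0433]
ee_rot: [0.724, 0.69, 0.0, 0.0]
wrist_force: [1.4, 2.4, -2.2]
finger_gap: 0.0165
```

```bash
python3 look.py f;python3 - <<'E'
from h import *
cv2.imwrite("pics/w7.png",arm.camera("wrist"))
E
```

```text
t 23.9 local tcp [ 1.000e-01 -1.716e+02  4.330e+01] axis z 52.8 tip y -14.6 yaw rel 0.01 F [ 1.4  2.4 -2.2] tau [ 0.42 -0.    0.02]
```

View pics/fscene.png

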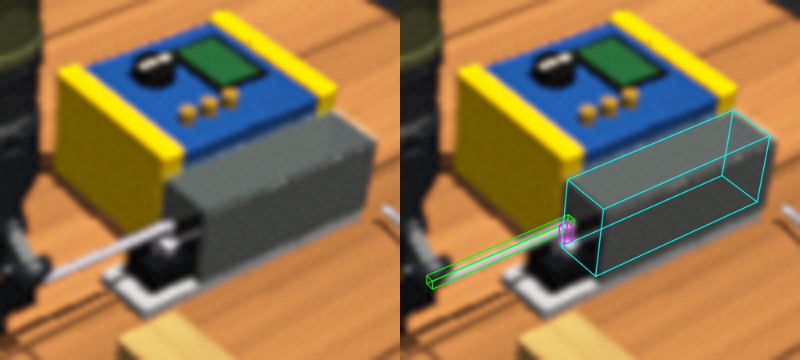

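View pics/w7.png

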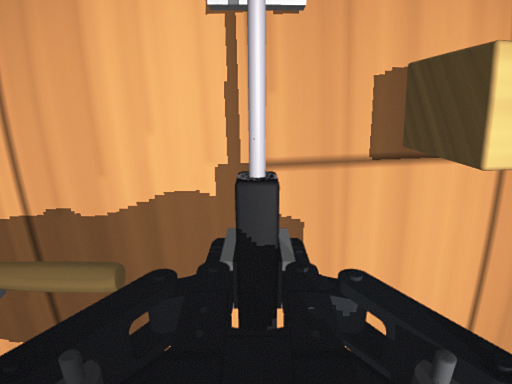

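>>> step_arm(
  increments=[
    [-0.1, 0, 0, 0, 0.95],
    [-0.15, 0, 0, 0, 0.95],
    [-0.15, 0, 0, 0, 0.95],
    [-0.13, 0, 0, 0, 0.95],
    [-0.1, 0, 0, 0, 0.95],
    [0, 0, 0, 0, 0.95],
    [0, 0, 0, 0, 0.95],
    [0, 0, 0, 0, 0.95],
  ],
)

```text
time_s: 25.05
tcp_pos: [0.5689, -0.068, 0.0434]
ee_rot: [0.724, 0.69, -0.0, 0.0]
wrist_force: [-0.0, -0.0, -1.9]
finger_gap: 0.0163
```

```bash
python3 look.py g
python3 - <<'E'
from h import *
m=np.load("meter.npy")
for c in("scene","side"):
  arm.camera(c)
  for q in ("pack_front","pack"):
    for d in arm.mark_of(c,q)[:1]: print(c,q,(fr(0,0,-m[2])(np.array(d["location"])-[m[0],m[1],0])*1000).round(1),d["confidence"])
E
```

```text
t 25.05 local tcp [ 1.000e-01 -1.871e+02  4.340e+01] axis z 52.9 tip y -30.1 yaw rel 0.02 F [-0.  -0.  -1.9] tau [-0.03  0.02 -0.1 ]
scene pack_front [[-7.200e+01 -4.539e+02 -4.000e-01]] 0.73
scene pack [[-0.7 -0.8 12.8]] 0.81
```

View pics/gscene.png

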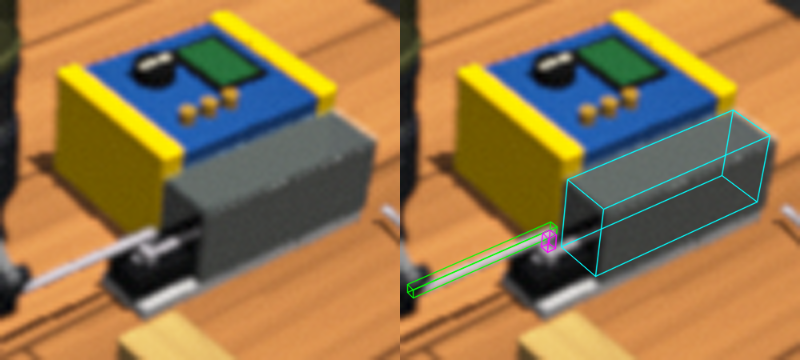

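View pics/gside.png

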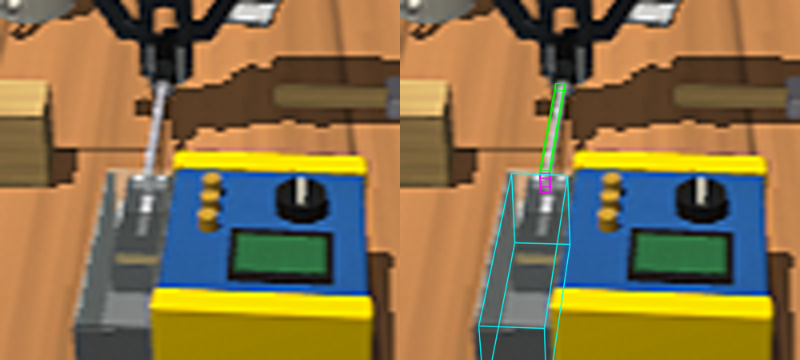

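>>> step_arm(
  increments=[
    [0.1, 0, 0, 0, 0.95],
    [0.06, 0, 0, 0, 0.95],
    [0, 0, -0.2, 0, 0.95],
    [0, 0, -0.4, 0, 0.95],
    [0, 0, -0.7, 0, 0.95],
    [0, 0, -0.9, 0, 0.95],
    [0, 0, -1, 0, 0.95],
    [0, 0, -0.8, 0, 0.95],
  ],
)

```text
time_s: 26.45
tcp_pos: [0.5698, -0.0638, 0.1459]
ee_rot: [0.724, 0.69, 0.001, 0.001]
wrist_force: [0.2, 0.2, -1.7]
finger_gap: 0.0161
```

```bash
python3 look.py i
python3 - <<'E'
from h import *
m=np.load("meter.npy");f=fr(*m)
for c,o in (("scene",(245,130)),("side",(205,170))):
    im=cv2.imread(f"pics/{c}5.png");im=arm.camera(c)
    im=cv2.resize(im[o[1]:o[1]+90,o[0]:o[0]+100],None,fx=6,fy=6,interpolation=2)
    draw(im,c,f,box(-18,18,-55,55,10,34),(0,255,0),6,o);cv2.imwrite(f"pics/pk{c}.png",im)
    for d in arm.mark_of(c,"pack")[:1]: print(c,(fr(0,0,-m[2])(np.array(d["location"])-[m[0],m[1],0])*1000).round(1),d["confidence"])
plan([.4856,-.3319,.146],-13.03)
rows([.4856,-.3319,.146],1.72,15,.95)
E
```

```text
t 26.45 local tcp [   0.8 -182.9  145.9] axis z 155.4 tip y -25.9 yaw rel 0.02 F [ 0.2  0.2 -1.7] tau [-0.06 -0.01 -0.02]
scene [[-4.2 -0.  11.1]] 0.73
t 26.75 tcp [ 0.5685 -0.0636  0.1427] jaw -2.7 tilt z [-0.001  0.    -1.   ] gap 0.0166 F [ 0.3 -0.4 -0.9] turn units 1.72 then shift units [-11.2, -0.81, -0.13]
[-0.73, -0.19, -0.01, 0.11, 0.95], [-0.73, -0.18, -0.01, 0.11, 0.95], [-0.73, -0.17, -0.01, 0.11, 0.95], [-0.73, -0.16, -0.01, 0.11, 0.95], [-0.73, -0.15, -0.01, 0.11, 0.95], [-0.74, -0.14, -0.01, 0.11, 0.95], [-0.74, -0.13, -0.01, 0.11, 0.95], [-0.74, -0.13, -0.01, 0.11, 0.95]
[-0.74, -0.12, -0.01, 0.11, 0.95], [-0.74, -0.11, -0.01, 0.11, 0.95], [-0.74, -0.1, -0.01, 0.11, 0.95], [-0.74, -0.09, -0.01, 0.11, 0.95], [-0.74, -0.08, -0.01, 0.11, 0.95], [-0.75, -0.07, -0.01, 0.11, 0.95], [-0.75, -0.06, -0.01, 0.11, 0.95],
```

View pics/pkscene.png

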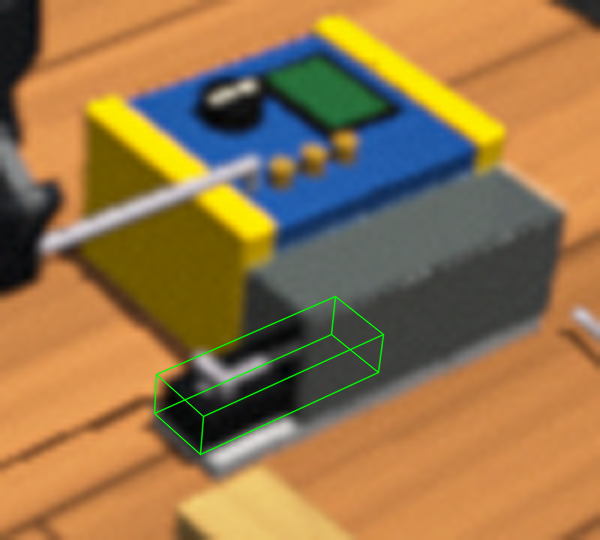

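View pics/pkside.png

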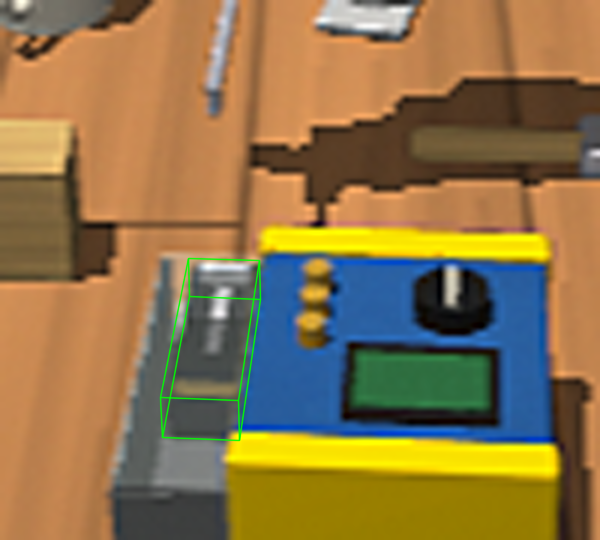

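>>> step_arm(
  increments=[
    [-0.5, -0.1, 0, 0.11, 0.95],
    [-0.7, -0.2, 0, 0.11, 0.95],
    [-0.75, -0.2, 0, 0.11, 0.95],
    [-0.75, -0.2, 0, 0.11, 0.95],
    [-0.75, -0.15, 0, 0.11, 0.95],
    [-0.75, -0.15, 0, 0.11, 0.95],
    [-0.75, -0.15, 0, 0.11, 0.95],
    [-0.75, -0.15, 0, 0.11, 0.95],
  ],
)

```text
time_s: 27.75
tcp_pos: [0.5236, -0.2039, 0.1433]
ee_rot: [0.755, 0.656, 0.0, 0.0]
wrist_force: [-0.0, 0.4, -1.8]
finger_gap: 0.0167
```

>>> step_arm(
  increments=[
    [-0.75, -0.1, 0, 0.11, 0.95],
    [-0.75, -0.1, 0, 0.11, 0.95],
    [-0.75, -0.1, 0, 0.11, 0.95],
    [-0.75, -0.1, 0, 0.11, 0.95],
    [-0.75, -0.1, 0, 0.11, 0.95],
    [-0.75, -0.1, 0, 0.15, 0.95],
    [-0.5, 0, 0, 0.14, 0.95],
    [0, 0, 0, 0, 0.95],
  ],
)

```text
time_s: 28.75
tcp_pos: [0.4876, -0.3242, 0.1433]
ee_rot: [0.783, 0.622, 0.0, 0.0]
wrist_force: [-0.7, -0.2, -1.0]
finger_gap: 0.0163
```

Run:
```python
from h import *
plan([.4856,-.3319,.0455],-13.03)
```

```text
t 28.75 tcp [ 0.4876 -0.3242  0.1433] jaw -13.11 tilt z [ 0.  0. -1.] gap 0.0163 F [-0.7 -0.2 -1. ] turn units -0.01 then shift units [-0.32, -0.01, 3.91]
```

>>> step_arm(
  increments=[
    [-0.3, 0, 0, 0, 0.95],
    [0, 0, 0.5, 0, 0.95],
    [0, 0, 0.8, 0, 0.95],
    [0, 0, 0.8, 0, 0.95],
    [0, 0, 0.8, 0, 0.95],
    [0, 0, 0.4, 0, 0.95],
    [0, 0, 0, 0, 0.95],
    [0, 0, 0, 0, 0.95],
  ],
)

```text
time_s: 29.75
tcp_pos: [0.4865, -0.3308, 0.0614]
ee_rot: [0.783, 0.622, 0.0, 0.0]
wrist_force: [0.2, -0.2, -1.5]
finger_gap: 0.0165
```

Run:
```python
from h import *
plan([.4856,-.3319,.0455],-13.03)
cv2.imwrite("pics/w8.png",arm.camera("wrist"))
```

```text
t 29.75 tcp [ 0.4865 -0.3308  0.0614] jaw -13.01 tilt z [ 0.001 -0.001 -1.   ] gap 0.0165 F [ 0.2 -0.2 -1.5] turn units 0.0 then shift units [-0.05, -0.03, 0.64]
```

View pics/w8.png

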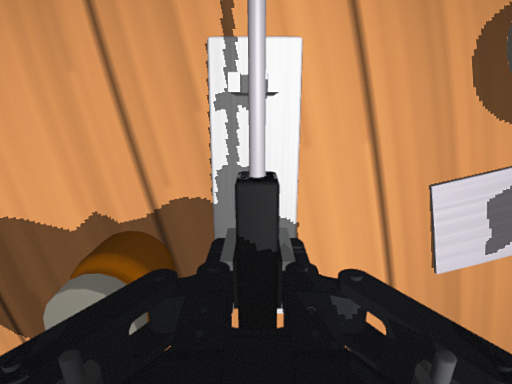

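>>> step_arm(
  increments=[
    [-0.04, -0.04, 0.1, 0, 0.95],
    [0, 0, 0.12, 0, 0.95],
    [0, 0, 0.12, 0, 0.95],
    [0, 0, 0.12, 0, 0.95],
    [0, 0, 0.08, 0, 0.95],
    [0, 0, 0.06, 0, 0.95],
    [0, 0, 0, 0, 0.95],
    [0, 0, 0, 0, 0.95],
  ],
)

```text
time_s: 30.8
tcp_pos: [0.4849, -0.3314, 0.0458]
ee_rot: [0.783, 0.622, -0.0, 0.0]
wrist_force: [-0.2, -0.2, -1.3]
finger_gap: 0.0164
```

Run:
```python
from h import *
plan([.4856,-.3319,.0455],-13.03);print(arm.sense()['torque'])
```

```text
t 30.8 tcp [ 0.4849 -0.3314  0.0458] jaw -13.02 tilt z [ 0. -0. -1.] gap 0.0164 F [-0.2 -0.2 -1.3] turn units 0.0 then shift units [-0.01, 0.03, 0.01]
[-0.07746093  0.02253754 -0.01134565]
```

>>> step_arm(
  increments=[
    [0, 0, 0.03, 0, 0.95],
    [0, 0, 0.03, 0, 0.95],
    [0, 0, 0, 0, 0.95],
    [0, 0, 0, 0, 0.95],
    [0, 0, 0, 0, 0.95],
    [0, 0, 0, 0, 0.95],
    [0, 0, 0, 0, 0.95],
    [0, 0, 0, 0, 0.95],
  ],
)

```text
time_s: 31.8
tcp_pos: [0.485, -0.3314, 0.0455]
ee_rot: [0.783, 0.622, 0.0, 0.0]
wrist_force: [-3.0, 3.1, 9.3]
finger_gap: 0.0166
```

Run:
```python
from h import *
plan([.4856,-.3319,.0455],-13.03);print(arm.sense()['torque'])
cv2.imwrite("pics/sc9.png",cv2.resize(arm.camera("scene")[190:270,80:210],None,fx=6,fy=6,interpolation=2))
cv2.imwrite("pics/sd9.png",cv2.resize(arm.camera("side")[120:200,220:340],None,fx=6,fy=6,interpolation=2))
```

```text
t 31.8 tcp [ 0.485  -0.3314  0.0455] jaw -13.03 tilt z [ 0.001 -0.    -1.   ] gap 0.0166 F [-3.   3.1  9.3] turn units 0.0 then shift units [-0.01, 0.03, 0.0]
[ 0.40733475  0.61204528 -0.04580586]
```

View pics/sc9.png

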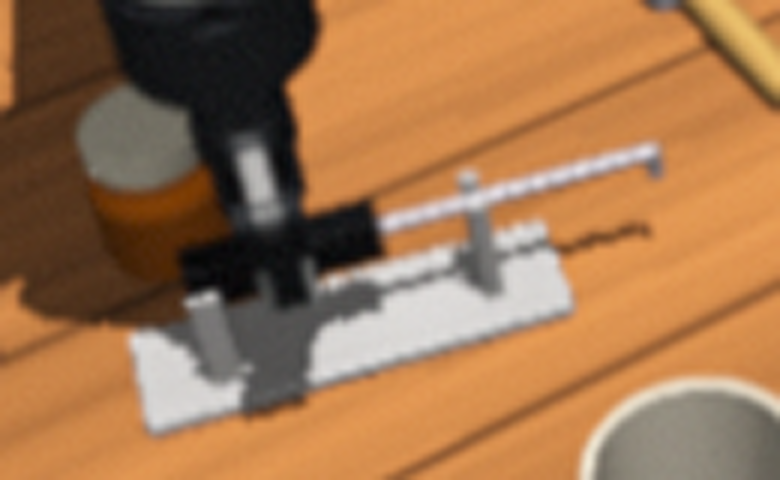

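View pics/sd9.png

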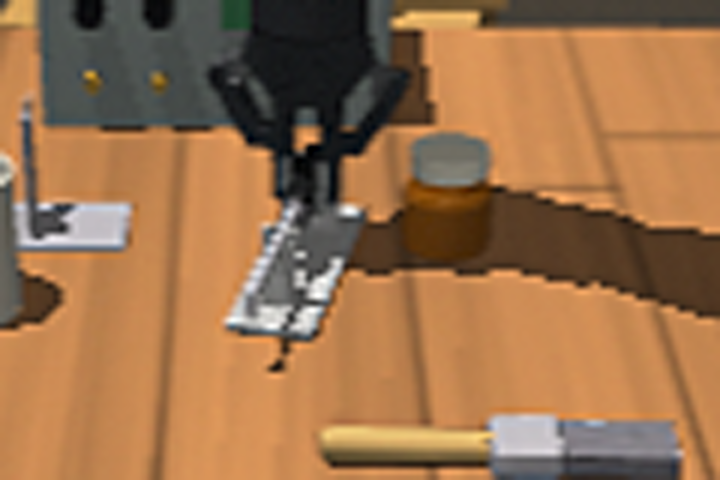

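>>> step_arm(
  increments=[
    [0, 0, 0, 0, 0.85],
    [0, 0, 0, 0, 0.7],
    [0, 0, 0, 0, 0.5],
    [0, 0, 0, 0, 0.4],
    [0, 0, 0, 0, 0.4],
    [0, 0, 0, 0, 0.4],
    [0, 0, -0.2, 0, 0.4],
    [0, 0, -0.5, 0, 0.4],
  ],
  newtons=40,
)

```text
time_s: 32.9
tcp_pos: [0.4844, -0.3311, 0.0619]
ee_rot: [0.783, 0.622, -0.0, -0.001]
wrist_force: [-0.0, 0.0, 1.2]
finger_gap: 0.0513
```

>>> step_arm(
  increments=[
    [0, 0, -0.8, 0, 0.4],
    [0, 0, -1, 0, 0.4],
    [0, 0, -1, 0, 0.4],
    [0, 0, -1, 0, 0.4],
    [0, 0, -1, 0, 0.4],
    [0, 0, -0.5, 0, 0.4],
    [0, 0, 0, 0, 0.4],
    [0, 0, 0, 0, 0.4],
  ],
)

```text
time_s: 33.9
tcp_pos: [0.4843, -0.3311, 0.1934]
ee_rot: [0.783, 0.622, -0.0, -0.001]
wrist_force: [-0.0, 1.2, -0.4]
finger_gap: 0.0512
```

Run:
```python
from h import *
cv2.imwrite("pics/w10.png",arm.camera("wrist"));cv2.imwrite("pics/s10.png",arm.camera("scene"));arm.camera("side")
m=np.load("meter.npy")
for q in ["pick","pick_tip","rest","block","pack","mug","brush","screwdriver","jar","bracket","weight"]:
    print(q,[np.round(d["location"],3).tolist() for c in("scene","side") for d in arm.mark_of(c,q)[:1]])
print(arm.sense()['time_s'],arm.sense()['tcp_pos'])
```

```text
pick [[0.486, -0.328, 0.058], [0.481, -0.331, 0.06]]
pick_tip [[0.519, -0.177, 0.036], [0.523, -0.178, 0.043]]
rest [[0.49, -0.33, -0.002], [0.486, -0.333, 0.003]]
block [[0.714, 0.013, 0.001], [0.712, 0.018, -0.0]]
pack [[0.574, 0.12, 0.012]]
mug [[0.705, -0.262, -0.001], [0.706, -0.266, 0.005]]
brush [[0.38, -0.081, -0.0], [0.373, -0.083, -0.002]]
screwdriver [[0.716, 0.275, 0.002], [0.714, 0.268, -0.002]]
jar [[0.388, -0.354, -0.0], [0.389, -0.35, -0.0]]
bracket [[0.654, -0.373, -0.003], [0.647, -0.376, -0.0]]
weight [[0.485, -0.329, 0.0], [0.605, 0.412, 0.002]]
35.15 [ 0.48484806 -0.33136289  0.19431474]
```

View pics/w10.png

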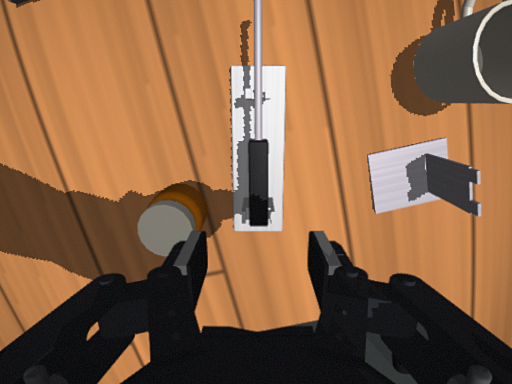

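View pics/s10.png

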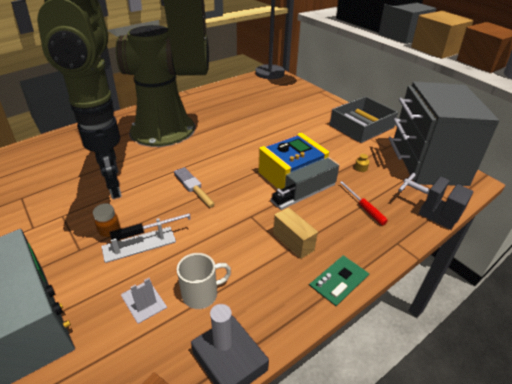

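```bash
python3 -c "
from cell import arm
print(arm.hand_in())"
```

```text
the job is handed in; nothing more can be done
None
```

The pack now stands about half out of the bay and the pick is back on its rest. I handed the job in at about 35 s of the 72 s allowed.

- **Block:** I slid it about 147 mm sideways. It now sits at roughly (0.714, 0.015), so its near end is about 60 mm clear of the apron.
- **Pack:** I reached the pick in above the lug, lowered the prong behind it and dragged outward. The wrist read at most about 3.5 N at the ends of the drag moves, and nothing but the pick touched the pack. The last scene-camera detection put the pack's centre within 1–2 mm of the mouth plane. Wireframe overlays in both fixed cameras agreed, though the side overlay was about 1 px off.
- **Pick:** The wrist camera shows it centred on the rest in both saddles, and the gripper had risen clear before hand-in. The force was about 10 N for a moment when it met the saddles.
- **Other things:** The mug, brush, screwdriver, jar and bracket were all detected within about 7 mm of where they started, which is detector noise. The weight's last scene detection was a false hit on the rest. The side camera put the weight in its original place.

One check failed: the scene detector's "pack_front" answer during the drag landed far away on the bench, so I ignored it.

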